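# Gauge and sort freshly coated handrail brackets

### The job

Working along the row from the robot's left to its right, try each red handrail bracket on the plug gauge: one whose bore slides gently right up to the collar goes in the grey tray, one that stops short goes in the cabinet's drawer, and the drawer must be fully shut when you finish. The coating is still soft, so grip lightly and never force a bracket onto the gauge, and leave the other things on the bench undisturbed.

Things in the scene. Friction and masses are not known exactly. Their poses are not given: they have to be found in the camera images.
- bracket1a: red coated handrail bracket, 0.2-0.32 kg: round boss 60 mm long, 47 mm outside, 39 mm through bore, on a flat foot 92 x 56 x 8 mm. Origin: middle of the bore. x: along the bore and the foot's 92 mm, both ends alike; z: up from the foot, whose underside is 34 mm below the origin. Grip it from above across the round boss. Absent: None
- bracket1b: bracket, as bracket1a. At the leftmost place of the row (largest y) there is either bracket1a or bracket1b; so on along the row to the right for 2, 3 and 4; place 3 may hold no bracket
- bracket2a: bracket, as bracket1a. The coating is still soft: the fingers mark it if they press with more than 70 N in all (the pads' forces added), the gauge if it is pushed with more than 50 N
- bracket2b: bracket, as bracket1a. In some of the brackets a lump of weld has come through into the middle of the bore: the gauge pin goes only 25 mm in and then stops dead. Names, places and looks from outside do not tell which
- bracket3a: bracket, as bracket1a
- bracket3b: bracket, as bracket1a
- bracket4a: bracket, as bracket1a
- bracket4b: bracket, as bracket1a
- gauge_collar (a point): plug gauge fixed to the bench: level steel pin, diameter 34 mm, 75 mm long, axis 110 mm above the bench, free end (tapered over 8 mm) to this frame's -x, towards the robot. This point: on the axis, at the face of the collar (43 mm across, 26 mm long). Bracket home: its origin 30 mm from here; blocked: about 80 mm. Blue post behind it 50 mm wide, 122 mm tall; base plate 100 mm wide, 12 mm high
- tray: grey open tray with a black mat, fixed to the bench, for the brackets that fit. Origin: middle of its underside; x along its 340 mm length, y along its 145 mm width; 45 mm high, walls and floor 5 mm; it holds four side by side, bores along its y, 78 mm apart
- cab_drawer0 (a joint): drawer of a low wooden cabinet (320 deep x 260 wide x 115 mm tall, fixed, top closed), for the blocked brackets: metres pulled out, 0 shut, 0.229 fully out; slides with about 1 N of friction and stays where it is left
- cab_drawer0_handle (a point): middle of the drawer's steel bar handle: a level bar 11 mm thick, 120 mm long along this frame's y, 35 mm in front of the orange drawer front, 77 mm above the bench, 38 mm below the cabinet's top. The drawer pulls out along this frame's -x, towards the robot; the point moves with it
- drawer_floor (a point): point on the drawer's inner floor, midway across and 50 mm behind its inner front wall, 22 mm above the bench, moving with the drawer; axes as the handle's, which lies 106 mm towards -x. Inside: x from -50 to +225 mm, y 109 mm each way, 71 mm deep. With the drawer out by d metres the cabinet's front edge is at x = d - 0.055 here: only smaller x is open from above
- spray_can: upright spray can, 66 mm across, 190 mm tall (bystander; leave it where it is). Origin: middle of its underside
- primer_tin: round tin, 100 mm across, 100 mm tall (bystander; leave it where it is). Origin: middle of its underside
- wire_brush: wire brush with a wooden handle, 150 mm long, lying flat (bystander; leave it where it is). Origin: middle of its underside
- tape_roll: roll of yellow tape, 100 mm across, 24 mm high, lying flat (bystander; leave it where it is). Origin: middle of its underside
- spanner: steel spanner, 150 mm long, lying flat (bystander; leave it where it is). Origin: middle of its underside
- bolt_tin: small open steel tin of bolts, 60 mm across, 40 mm high, which stands in the row when place 3 holds no bracket, else absent (None) (bystander; leave it where it is). Origin: middle of its underside

How it is judged (in metres and radians):
On the way, in this order (a step that is already met when the one before it is completed fails the run):
1. The first (leftmost) bracket is tried on the gauge pin: slid home to the collar (within 8 mm) or, if it is blocked, on as far as it goes (within 8 mm) (((x of bracket1a in the frame of gauge_collar between -0.038 and -0.022 m and y of bracket1a in the frame of gauge_collar between -0.005 and 0.005 m and z of bracket1a in the frame of gauge_collar between -0.005 and 0.005 m) or (x of bracket1b in the frame of gauge_collar between -0.088 and -0.07 m and y of bracket1b in the frame of gauge_collar between -0.005 and 0.005 m and z of bracket1b in the frame of gauge_collar between -0.005 and 0.005 m))), for 0.2 s.
2. The second bracket is tried on the gauge pin: slid home to the collar (within 8 mm) or, if it is blocked, on as far as it goes (within 8 mm) (((x of bracket2b in the frame of gauge_collar between -0.038 and -0.022 m and y of bracket2b in the frame of gauge_collar between -0.005 and 0.005 m and z of bracket2b in the frame of gauge_collar between -0.005 and 0.005 m) or (x of bracket2a in the frame of gauge_collar between -0.088 and -0.07 m and y of bracket2a in the frame of gauge_collar between -0.005 and 0.005 m and z of bracket2a in the frame of gauge_collar between -0.005 and 0.005 m))), for 0.2 s.
3. The third bracket is tried on the gauge pin: slid home to the collar (within 8 mm) or, if it is blocked, on as far as it goes (within 8 mm) (((x of bracket3b in the frame of gauge_collar between -0.038 and -0.022 m and y of bracket3b in the frame of gauge_collar between -0.005 and 0.005 m and z of bracket3b in the frame of gauge_collar between -0.005 and 0.005 m) or (x of bracket3a in the frame of gauge_collar between -0.088 and -0.07 m and y of bracket3a in the frame of gauge_collar between -0.005 and 0.005 m and z of bracket3a in the frame of gauge_collar between -0.005 and 0.005 m))), for 0.2 s.
4. The fourth (rightmost) bracket is tried on the gauge pin: slid home to the collar (within 8 mm) or, if it is blocked, on as far as it goes (within 8 mm) (((x of bracket4a in the frame of gauge_collar between -0.038 and -0.022 m and y of bracket4a in the frame of gauge_collar between -0.005 and 0.005 m and z of bracket4a in the frame of gauge_collar between -0.005 and 0.005 m) or (x of bracket4b in the frame of gauge_collar between -0.088 and -0.07 m and y of bracket4b in the frame of gauge_collar between -0.005 and 0.005 m and z of bracket4b in the frame of gauge_collar between -0.005 and 0.005 m))), for 0.2 s.
At the end, for the whole second after the job is handed in: Every bracket that fits the gauge lies on the floor of the grey tray, every bracket that is blocked lies on the floor of the drawer, the drawer is shut (within 6 mm), and all are at rest (x of bracket1a in the frame of tray between -0.15 and 0.15 m and y of bracket1a in the frame of tray between -0.05 and 0.05 m and z of bracket1a in the frame of tray between 0.02 and 0.055 m and x of bracket2b in the frame of tray between -0.15 and 0.15 m and y of bracket2b in the frame of tray between -0.05 and 0.05 m and z of bracket2b in the frame of tray between 0.02 and 0.055 m and x of bracket3b in the frame of tray between -0.15 and 0.15 m and y of bracket3b in the frame of tray between -0.05 and 0.05 m and z of bracket3b in the frame of tray between 0.02 and 0.055 m and x of bracket4a in the frame of tray between -0.15 and 0.15 m and y of bracket4a in the frame of tray between -0.05 and 0.05 m and z of bracket4a in the frame of tray between 0.02 and 0.055 m and x of bracket1b in the frame of drawer_floor between -0.03 and 0.2 m and y of bracket1b in the frame of drawer_floor between -0.095 and 0.095 m and z of bracket1b in the frame of drawer_floor between 0.01 and 0.06 m and x of bracket2a in the frame of drawer_floor between -0.03 and 0.2 m and y of bracket2a in the frame of drawer_floor between -0.095 and 0.095 m and z of bracket2a in the frame of drawer_floor between 0.01 and 0.06 m and x of bracket3a in the frame of drawer_floor between -0.03 and 0.2 m and y of bracket3a in the frame of drawer_floor between -0.095 and 0.095 m and z of bracket3a in the frame of drawer_floor between 0.01 and 0.06 m and x of bracket4b in the frame of drawer_floor between -0.03 and 0.2 m and y of bracket4b in the frame of drawer_floor between -0.095 and 0.095 m and z of bracket4b in the frame of drawer_floor between 0.01 and 0.06 m and value of joint cab_drawer0 below 0.006 m and linear speed of each of bracket1a, bracket1b, bracket2a, bracket2b, bracket3a, bracket3b, bracket4a, bracket4b below 0.02 m/s); the robot touches nothing.
It fails at once if A bracket is gripped or pressed by the fingers with more than 70 N (contact force between the fingers and bracket1a above 70 N or contact force between the fingers and bracket1b above 70 N or contact force between the fingers and bracket2a above 70 N or contact force between the fingers and bracket2b above 70 N or contact force between the fingers and bracket3a above 70 N or contact force between the fingers and bracket3b above 70 N or contact force between the fingers and bracket4a above 70 N or contact force between the fingers and bracket4b above 70 N).
It fails at once if A bracket is forced against the gauge with more than 50 N (contact force between any of bracket1a, bracket1b, bracket2a, bracket2b, bracket3a, bracket3b, bracket4a, bracket4b and gauge above 50 N).
It fails at once if A bystander (can, tin, brush, tape, spanner or bolt tin) is moved by more than 40 mm (distance of any of spray_can, primer_tin, wire_brush, tape_roll, spanner, bolt_tin from where it was at the start of the episode above 0.04 m).
Of bracket1a, bracket1b only 1 to 1 are there at a start; the rules pass over those that are not, and their reading is None.
Of bracket2a, bracket2b only 1 to 1 are there at a start; the rules pass over those that are not, and their reading is None.
Of bracket3a, bracket3b, bolt_tin only 1 to 1 are there at a start; the rules pass over those that are not, and their reading is None.
Of bracket4a, bracket4b only 1 to 1 are there at a start; the rules pass over those that are not, and their reading is None.
At some moment in a run one of bracket1a, bracket1b, bracket2a, bracket2b, bracket3a, bracket3b, bracket4a, bracket4b may be knocked a few centimetres aside while the robot is not near it.
Once in a run the grip may slacken for a moment while it holds something.
It also fails if it takes over 208 s, if anything falls off the work surface, if the arm or the gripper's body presses on something with over 40 N, if the wrist force passes 120 N, or if a joint passes its speed limit or range.

### The arm

A 7-joint arm with a two-finger parallel gripper is mounted at the origin on the work surface. World frame = base frame: x ahead of the robot, y to its left, z up, the work surface at z = 0. Lengths are in mm, angles in rad, forces in N, time in s.
With the tool pointing down it reaches from about 400 to 900 mm from the base axis. Payload 5.5 kg.
Tool frame: the origin (TCP) lies midway between the tips of the shut fingers; the grasp point (between the pads) lies 19 mm behind it; z points along the fingers, y is the direction in which the jaws open and shut (so a half turn about z gives the same grasp; the last joint's range is limited). The gripper opens to 92 mm and grips with 3 to 60 N. Pads are 19 mm wide; open, the fingers measure 130 mm over their backs; the gripper's body (75 mm by 190 mm) begins 47 mm behind the grasp point.
Start: joints at [1.61, 0.501, -0.427, 1.55, 0.221, 1.138, -0.21], TCP at [144.294, -633.782, 190.529] pointing down, gripper open.
Joint ranges: [-2.88, 2.88], [-0.31, 2.03], [-1.54, 1.56], [0.2, 2.42], [-1.41, 4.55], [0.19, 2.02], [-2.57, 2.57]. Speed limits (rad/s): [2.57, 2.57, 3.14, 3.14, 3.14, 3.14, 3.14].

### API

Orientations are given as a unit quaternion [x, y, z, w].
In Python, from cell import * gives the robot as it stands.
- The arm moves only by the shell command python3 -m jog 'ROWS' [FORCE]. ROWS is JSON, a list of rows, each a list of 7 numbers: the shift along the tool's x, y, z in m, then the turn, a rotation vector about the tool's x, y, z in degrees, then the gripper's target within -1 to 1 (shut at 1, half-way at 0, fully open at -1). A call has 1 to 10 rows; each row is the pose to reach, as a shift and turn from the pose commanded when the call began, along the tool's axes at that moment; what a row does not reach only later rows make up. A row lasts 1/10 s, in which the tool goes at most 50 mm and 8.59 degrees, less where a joint would pass 70% of its speed; a pose out of reach is approached as far as the arm can. A call with a gripper value outside its range is refused whole. The fingers move at their own pace and stop on an object; FORCE is the grip in N (left out, the last holds). Time passes only in rows, so rows that repeat a pose let the fingers close. It gives the time, the measured TCP pose, the force and the opening at its end, in the units of the state.
- read_state(): the state, without advancing time (a new reading comes with each control period).
- read_camera(name): name is "side" or "top" or "wrist"; returns (picture, depth): 420x560x3 uint8, blue, green, red; 420x560 float32, mm along the optical axis (not along the pixel's ray), 0 where there is no reading.
- camera_model(name): a dict with "fx", "fy", "cx", "cy" (pixels), "rvec" (rotation vector, rad) and "tvec" (3), from world to camera coordinates, as OpenCV has them; the wrist camera has in their place "T_tool_cam" (4x4, takes a point from camera to tool coordinates, whose origin is the TCP and whose axes are the flange's). Camera axes: x right, y down, z forward; pixel columns grow to the right and rows downward; lengths in mm; the calibration is good to about 2 mm. A picture is of the moment at which its call begins: read the wrist's pose just before it. camera_model takes no time and is no camera call.
- finish_job(): hands the job in, once; it reports no verdict.
Trained networks look in the newest picture that a camera, given by its name, has taken for a name from the list of things; names that differ only in an ending like _2 or _b are one class to them, and where a whole thing is asked for, a point or a joint stands for the part that bears it (a point fixed in the world has none). Each returns a list of dicts, best first, with "confidence" (0 to 1); they miss things now and then, are a little off and sometimes report something else, mostly with a low value. They report only what shows in the picture. A call takes as long as a camera call.
- find_in(camera, query): "point" ([x, y, z] in mm, in the coordinates of the camera as it stood for that picture, good to about 4 mm: the middle of the surface that is visible of it).
The state is a dict: "time_s": time; "joints": joint angles; "qd": joint speeds; "joint_efforts": joint torques, N m; "ee_pos": TCP position; "tool_rot": TCP orientation; "ft_force": force on the tool from outside, world axes, zero at the start; "moment": the same for the moment, N m; "width": finger opening in mm.
Only numpy, scipy, OpenCV 4.12 (cv2) and the standard library are available. Lean on these libraries where they do the work, as an engineer would, in place of code of your own. Each camera call takes 0.05 s, during which the arm holds its last target. There are 200 camera calls.

## Working session

There is one attempt and no reset: what is moved stays moved. The work goes in short steps, Python scripts to look and compute and a shell command to move; the robot and the scene stay as the last step left them, time stands still between calls to the robot, and variables do not carry over. Pictures are saved under pics/ and viewed, about 12 in all and at most 16, crops included, and the job is handed in when it is done.

```bash
mkdir -p pics; ls
python3 - <<'E'
from cell import *
import cv2
s=read_state();print({k:(v if not hasattr(v,'tolist') else v.tolist()) for k,v in s.items()})
for n in("top","side"):
    p,d=read_camera(n);cv2.imwrite(f"pics/{n}0.png",p);print(n,camera_model(n))
print(camera_model("wrist"))
E
```

```text
pics
{'time_s': 0.0, 'joints': [1.6102292547484147, 0.5018339381258206, -0.4268185893742894, 1.5514620989585735, 0.22083053765463345, 1.1382939586847662, -0.2102910854003103], 'qd': [-0.0011173462829179614, -0.00015537120384388322, -0.0014181776208581922, 0.0012822347943135806, -0.002656398397626966, -0.0026970939505717166, -0.0011326573564983834], 'joint_efforts': [-0.00021042250864411471, -56.65894031524658, -5.815611183643341, -27.911548018455505, -0.06847308715805411, 0.030732275918126106, 0.0001857002189353807], 'ee_pos': [144.03232403837762, -633.0477331931448, 189.4845352135635], 'tool_rot': [0.9937413478209154, 0.11170139419487646, -8.39462007671742e-05, -0.0009618310800239824], 'ft_force': [0.5988968157997999, 0.31890397226238143, -0.8889233477146913], 'moment': [-0.020453122884820454, 0.022072575019642927, -0.011437353277916028], 'width': 91.95716524150295}
top {'fx': 476.7912669788279, 'fy': 476.7912669788279, 'cx': 278.8066514140067, 'cy': 201.52372563619053, 'rvec': array([ 2.14627718, -2.18007081,  0.10882743]), 'tvec': array([ -82.81653922,  613.07449079, 1320.89356549])}
side {'fx': 472.3039197838914, 'fy': 472.3039197838914, 'cx': 273.4885822209422, 'cy': 201.79595791240465, 'rvec': array([ 0.52118039, -2.7605751 ,  1.0498053 ]), 'tvec': array([ 539.66946126,  281.85506933, 1094.0904101 ])}
{'fx': 289.2418973459465, 'fy': 289.2418973459465, 'cx': 272.0043149233197, 'cy': 209.07845208046308, 'T_tool_cam': array([[ 9.96766283e-04, -9.67301766e-01, -2.53626298e-01,
         6.82209121e+01],
       [ 9.99998520e-01,  1.31979175e-03, -1.10348210e-03,
         4.64547560e-01],
       [ 1.40213408e-03, -2.53624823e-01,  9.67301651e-01,
        -1.93100836e+02],
       [ 0.00000000e+00,  0.00000000e+00,  0.00000000e+00,
         1.00000000e+00]])}
```

View pics/top0.png

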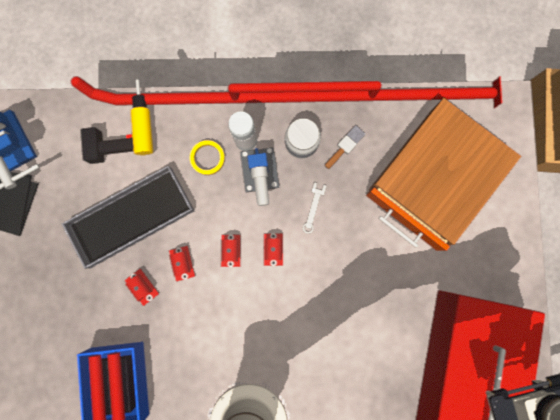

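View pics/side0.png

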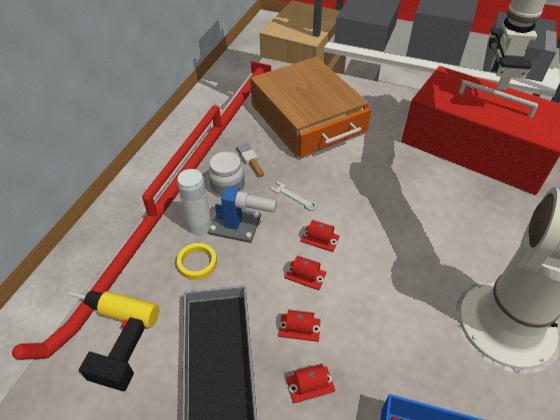

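```bash
cat > h.py <<'E'
from cell import *
import numpy as np, cv2
from scipy.spatial.transform import Rotation as R
def c2w(cam):
    "4x4 camera->world (wrist: from the present pose)"
    m=camera_model(cam);T=np.eye(4)
    if cam=="wrist":
        s=read_state();T[:3,:3]=R.from_quat(s['tool_rot']).as_matrix();T[:3,3]=s['ee_pos'];return T@m['T_tool_cam']
    Rm=R.from_rotvec(m['rvec']).as_matrix();T[:3,:3]=Rm.T;T[:3,3]=-Rm.T@m['tvec'];return T
def cloud(cam):
    "picture, HxWx3 world points, mask of valid depth"
    T=c2w(cam);m=camera_model(cam);p,d=read_camera(cam)
    v,u=np.mgrid[:420,:560]
    P=np.stack([(u-m['cx'])/m['fx']*d,(v-m['cy'])/m['fy']*d,d],-1)@T[:3,:3].T+T[:3,3]
    return p,P,d>0
def find(cam,q):
    T=c2w(cam);return [(round(o['confidence'],2),np.round(T[:3,:3]@o['point']+T[:3,3]).tolist()) for o in find_in(cam,q)]
def reds(cam,zmin=15,zmax=200):
    "red blobs: centre of min-area rect of the world xy, long-axis yaw (deg), size, z range"
    p,P,ok=cloud(cam);h=cv2.cvtColor(p,cv2.COLOR_BGR2HSV)
    m=(((h[...,0]<8)|(h[...,0]>172))&(h[...,1]>120)&(h[...,2]>50)&ok).astype(np.uint8)
    n,l,st,_=cv2.connectedComponentsWithStats(m);out=[]
    for i in range(1,n):
        if st[i,4]<150: continue
        Q=P[l==i];c,s,a=cv2.minAreaRect(Q[:,:2].astype(np.float32))
        if s[0]<s[1]: a+=90
        out.append((np.round(c).tolist(),np.round(s).tolist(),round((a+90)%180-90,1),np.percentile(Q[:,2],[2,98]).round().tolist(),st[i].tolist()))
    return out,p,P,ok
E
python3 - <<'E'
from h import *
o,p,P,ok=reds("top")
for r in o: print(r)
for q in("bracket1a","gauge_collar","tray","cab_drawer0_handle","cab_drawer0","bolt_tin","spray_can","primer_tin","wire_brush","tape_roll","spanner"):print(q,find("top",q)[:5])
np.save("top0.npy",P)
E
```

```text
([936.0, 407.0], [178.0, 48.0], 78.7, [23.0, 76.0], [71, 77, 65, 28, 729])
([1070.0, -230.0], [1063.0, 352.0], 88.7, [21.0, 114.0], [141, 77, 361, 30, 5436])
([476.0, 49.0], [52.0, 89.0], -0.6, [4.0, 62.0], [221, 235, 19, 32, 501])
([477.0, -73.0], [52.0, 89.0], -0.7, [4.0, 61.0], [264, 234, 19, 32, 502])
([442.0, 189.0], [90.0, 55.0], 14.1, [3.0, 60.0], [169, 246, 26, 35, 547])
([377.0, 303.0], [90.0, 57.0], 36.7, [3.0, 60.0], [125, 269, 34, 37, 602])
([162.0, -604.0], [223.0, 353.0], -12.6, [34.0, 175.0], [417, 291, 128, 129, 11522])
([126.0, 348.0], [169.0, 45.0], 5.2, [64.0, 105.0], [107, 353, 18, 67, 916])
([124.0, 391.0], [165.0, 31.0], 5.9, [64.0, 105.0], [89, 355, 17, 65, 856])
bracket1a []
gauge_collar [(0.63, [689.0, -41.0, 22.0])]
tray [(0.75, [575.0, 345.0, 2.0])]
cab_drawer0_handle [(0.93, [542.0, -436.0, 82.0])]
cab_drawer0 [(0.75, [544.0, -440.0, 81.0]), (0.67, [775.0, -159.0, 99.0])]
bolt_tin []
spray_can [(0.94, [778.0, -2.0, 191.0])]
primer_tin [(0.72, [777.0, -158.0, 100.0])]
wire_brush [(0.78, [774.0, -287.0, 19.0])]
tape_roll [(0.57, [748.0, 113.0, 20.0])]
spanner [(0.57, [605.0, -192.0, 8.0]), (0.24, [477.0, 48.0, 47.0])]
```

The top view shows four red brackets at about (140,287), (181,263), (231,250) and (273,249). It also shows the gauge at (259,175), the tray at (130,215), the cabinet at (445,170) and its handle at (402,230). The side view agrees, and there is no bolt tin. Next I measure the fixtures from the depth cloud.

Run:
```python
import numpy as np, cv2
P=np.load("top0.npy").reshape(-1,3)
def box(x0,x1,y0,y1,z0,z1):
    m=((P>[x0,y0,z0])&(P<[x1,y1,z1])).all(1);return P[m]
def rect(Q): 
    c,s,a=cv2.minAreaRect(Q[:,:2].astype(np.float32));return np.round(c,1),np.round(s,1),round(a,1)
Q=box(560,800,-110,30,118,140); print("gauge pin",len(Q),rect(Q))
for x in range(580,780,10):
    q=Q[(Q[:,0]>=x)&(Q[:,0]<x+10)]
    if len(q): print(x,len(q),np.round([q[:,1].min(),q[:,1].max(),q[:,1].mean(),q[:,2].max(),np.median(q[:,2])],1))
Q=box(580,800,-130,60,8,16);print("base",len(Q),rect(Q))
Q=box(380,800,120,620,30,50);print("tray rim",len(Q),rect(Q))
Q=box(450,1000,-800,-280,106,122);print("cab top",len(Q),rect(Q),np.median(Q[:,2]))
Q=box(450,640,-600,-300,68,90)
Q=Q[np.linalg.norm(Q[:,:2]-[542,-436],axis=1)<75];print("handle region",len(Q),rect(Q))
print("bench",np.median(box(300,350,-100,100,-20,20)[:,2]))
```

```text
gauge pin 737 (array([695.2, -35.5]), array([199. ,  65.6]), 19.7)
590 16 [-58.9 -34.9 -47.  127.5 123.4]
600 43 [-64.2 -32.5 -49.  131.  124.1]
610 40 [-61.8 -32.3 -47.7 130.8 124.2]
620 36 [-59.2 -32.5 -46.1 130.8 123.8]
630 45 [-62.  -29.9 -45.9 130.6 123.3]
640 41 [-59.4 -30.  -44.  130.  124.3]
650 36 [-56.9 -27.5 -43.3 129.1 124.7]
660 44 [-57.  -22.5 -40.3 135.4 124.3]
670 52 [-59.8 -22.4 -41.4 135.  128.1]
680 55 [-57.4 -19.7 -39.4 136.7 127.3]
690 63 [-60.3 -12.5 -35.5 134.1 127.4]
700 69 [-60.4 -12.2 -36.9 133.8 127.5]
710 71 [-60.5 -12.4 -35.7 133.7 127.7]
720 67 [-58.1  -9.6 -35.  135.7 127.9]
730 8 [-55.5 -39.3 -49.  129.3 126.1]
760 24 [-12.6  16.1   0.8 138.2 129.1]
770 18 [-23.9  28.9  -4.4 140.  132. ]
base 637 (array([690.2, -48.2]), array([152.2, 195.6]), 85.1)
tray rim 1709 (array([591. , 336.6]), array([364.6, 418. ]), 88.8)
cab top 11186 (array([ 749.6, -450.9]), array([498.9, 327.6]), 50.3) 114.33985323010825
handle region 371 (array([ 538.7, -433. ]), array([149.2,  62.9]), 50.6)
bench -0.08045352307476605
```

```bash
cat >> h.py <<'E'
def go(*tgts):
    "tool-axis shift (m) and rotvec (deg) from the present pose to tool-down targets (x,y,z mm,yaw deg of tool x)"
    s=read_state();p=np.array(s['ee_pos']);Rc=R.from_quat(s['tool_rot'])
    print("now",np.round(p,1),"yaw",round(np.degrees(np.arctan2(*Rc.as_matrix()[[1,0],0])),2),"F",np.round(s['ft_force'],1),"w",round(s['width'],1),"t",round(s['time_s'],1))
    for x,y,z,w in tgts:
        Rt=R.from_euler('z',w,degrees=True)*R.from_euler('x',180,degrees=True)
        d=Rc.inv().apply(np.array([x,y,z])-p)/1000;r=(Rc.inv()*Rt).as_rotvec(degrees=True)
        print((x,y,z,w),"->",np.round(d,4).tolist(),np.round(r,2).tolist())
E
python3 -c "
from h import *
go((144,-633,300,13),(520,-420,270,-39))"
```

```text
now [ 144.3 -633.8  190.6] yaw 12.82 F [ 0.5 -1.5 -0.3] w 91.8 t 0.7
(144, -633, 300, 13) -> [-0.0001, -0.0008, -0.1094] [0.0, -0.0, -0.18]
(520, -420, 270, -39) -> [0.4138, -0.1251, -0.0794] [0.0, -0.0, 51.82]
```

```bash
python3 -m jog '[[0,0,-0.05,0,0,0,1],[0,0,-0.1,0,0,0,1],[0.05,-0.015,-0.11,0,0,8,1],[0.1,-0.03,-0.1,0,0,16,1],[0.15,-0.045,-0.1,0,0,24,1],[0.2,-0.06,-0.09,0,0,32,1],[0.25,-0.075,-0.09,0,0,40,1],[0.3,-0.09,-0.08,0,0,48,1],[0.35,-0.107,-0.08,0,0,51.8,1],[0.39,-0.119,-0.08,0,0,51.8,1]]' 20
python3 -m jog '[[0.024,0,0,0,0,0,1],[0.024,0,0,0,0,0,1],[0.024,0,0,0,0,0,1]]'
python3 - <<'E'
from h import *
go((520,-420,270,-39))
p,P,ok=cloud("wrist");cv2.imwrite("pics/w1.png",p);np.save("w1.npy",P)
print(find("wrist","cab_drawer0_handle"))
E
```

```text
time_s: 1.7
ee_pos: [490.1, -435.2, 270.4]
tool_rot: [0.942, -0.335, -0.0, 0.0]
ft_force: [0.3, -0.1, -0.9]
width: 16.6
time_s: 2.0
ee_pos: [507.2, -451.8, 270.0]
tool_rot: [0.943, -0.334, -0.001, -0.0]
ft_force: [-0.5, -0.2, 1.1]
width: 0.3
now [ 507.2 -451.8  270. ] yaw -38.99 F [-0.5 -0.2  1.1] w 0.3 t 2.0
(520, -420, 270, -39) -> [-0.0101, -0.0328, 0.0] [0.02, 0.06, 0.01]
[(0.65, [542.0, -439.0, 99.0])]
```

View pics/w1.png

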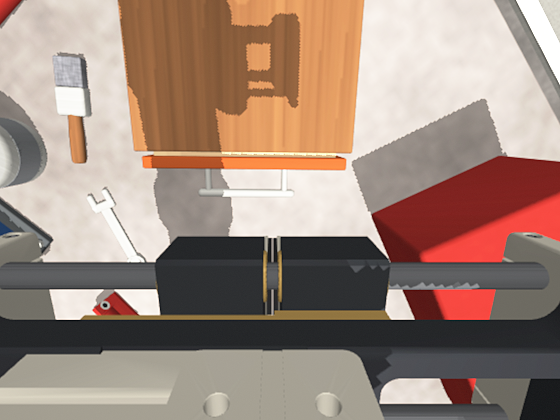

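The wrist view shows the cabinet front at rows 155–168, nearly square to the tool. The handle bar runs from about (200,192) to (292,193).

```bash
cat >> h.py <<'E'
def ray(cam,uv,z):
    "world points where pixel rays meet the level plane z"
    T=c2w(cam);m=camera_model(cam);uv=np.atleast_2d(uv).astype(float)
    d=np.c_[(uv[:,0]-m['cx'])/m['fx'],(uv[:,1]-m['cy'])/m['fy'],np.ones(len(uv))]@T[:3,:3].T
    return T[:3,3]+d*((z-T[2,3])/d[:,2])[:,None]
E
python3 - <<'E'
from h import *
p=cv2.imread("pics/w1.png");h=cv2.cvtColor(p,cv2.COLOR_BGR2HSV)
# bar rows per column: bright low-saturation run
for u in (215,230,245,260,275):
    print(u,p[184:202,u].mean(1).astype(int).tolist(),h[184:202,u,1].tolist())
b=ray("wrist",[[200,192],[292,193]],77);print(b.round(1),b.mean(0).round(1))
# wood front edge: lowest wood/orange pixels per column
m=((h[...,0]>3)&(h[...,0]<14)&(h[...,1]>200)).astype(np.uint8)[120:180]
cols=[(u,np.nonzero(m[:,u])[0].min()+120,np.nonzero(m[:,u])[0].max()+120) for u in range(150,340,20) if m[:,u].any()]
print(cols)
go((*b.mean(0)[:2],150,-39))
E
```

```text
215 [155, 156, 156, 150, 156, 176, 197, 203, 193, 181, 161, 131, 128, 150, 149, 150, 150, 150] [26, 26, 26, 29, 20, 10, 11, 12, 13, 12, 9, 12, 21, 29, 27, 27, 27, 27]
230 [234, 236, 239, 244, 226, 180, 230, 250, 252, 253, 252, 249, 226, 155, 134, 138, 139, 139] [16, 15, 15, 14, 17, 15, 7, 4, 2, 2, 3, 4, 9, 28, 27, 26, 26, 26]
245 [234, 235, 236, 240, 222, 175, 224, 249, 253, 253, 252, 248, 230, 224, 238, 237, 237, 237] [15, 15, 15, 14, 20, 17, 8, 5, 2, 1, 1, 3, 10, 18, 15, 15, 15, 15]
260 [230, 230, 232, 236, 223, 178, 214, 248, 253, 253, 253, 250, 233, 222, 232, 230, 230, 230] [18, 18, 16, 16, 20, 19, 11, 5, 2, 1, 2, 3, 9, 16, 18, 17, 17, 17]
275 [239, 239, 240, 243, 234, 188, 203, 245, 253, 253, 253, 252, 236, 229, 239, 237, 236, 234] [15, 13, 13, 13, 17, 22, 14, 6, 2, 2, 1, 3, 6, 15, 13, 14, 15, 16]
[[ 560.5 -370.2   77. ]
 [ 480.6 -466.6   77. ]] [ 520.5 -418.4   77. ]
[(150, np.int64(156), np.int64(156)), (170, np.int64(157), np.int64(167)), (190, np.int64(157), np.int64(167)), (210, np.int64(157), np.int64(167)), (230, np.int64(157), np.int64(157)), (250, np.int64(157), np.int64(157)), (270, np.int64(168), np.int64(168)), (290, np.int64(158), np.int64(168)), (310, np.int64(158), np.int64(158)), (330, np.int64(158), np.int64(158))]
now [ 506.1 -452.4  270.5] yaw -39.08 F [-0.2 -0.6  0.2] w 0.3 t 2.1
(np.float64(520.5407745114021), np.float64(-418.4297500736693), 150, -39) -> [-0.0101, -0.0355, 0.1205] [0.04, 0.04, -0.08]
```

Run:
```python
from h import *
P=np.load("w1.npy")
for v in (150,162,190,192,194,196,200): print(v,[P[v,u].round(1).tolist() for u in (215,245,275)])
T=np.load("top0.npy")
m=(np.abs(T[...,2]-79)<8)&(np.linalg.norm(T[...,:2]-[538,-433],axis=-1)<90)
v,u=np.nonzero(m);q=T[m];fx=np.array([.777,-.629]);fy=np.array([.629,.777])
print(np.c_[u,v,q@np.c_[np.r_[fx,0],np.r_[fy,0]],q[:,2]].round()[::12].tolist())
```

```text
150 [[587.5, -430.0, 114.9], [565.2, -457.6, 114.8], [543.0, -485.2, 114.7]]
162 [[577.6, -418.0, 102.5], [554.3, -446.8, 102.3], [531.0, -475.7, 102.0]]
190 [[550.8, -388.4, 80.9], [525.3, -419.5, 79.5], [499.9, -451.0, 79.1]]
192 [[548.8, -386.8, 81.6], [523.3, -417.9, 80.0], [498.1, -449.5, 81.4]]
194 [[546.7, -384.8, 80.9], [521.4, -416.4, 81.7], [496.1, -447.9, 82.1]]
196 [[544.6, -382.7, 80.0], [519.2, -414.6, 81.5], [493.7, -446.0, 80.8]]
200 [[536.2, -354.2, -1.8], [505.3, -393.1, 0.0], [474.1, -431.2, -1.2]]
[[381.0, 202.0, 702.0, 88.0, 73.0], [388.0, 207.0, 701.0, 66.0, 82.0], [392.0, 211.0, 701.0, 50.0, 72.0], [396.0, 213.0, 701.0, 39.0, 86.0], [398.0, 215.0, 701.0, 31.0, 80.0], [381.0, 217.0, 668.0, 64.0, 82.0], [383.0, 218.0, 669.0, 58.0, 78.0], [404.0, 219.0, 701.0, 12.0, 84.0], [385.0, 221.0, 666.0, 49.0, 81.0], [406.0, 222.0, 700.0, 2.0, 77.0], [388.0, 224.0, 664.0, 38.0, 81.0], [393.0, 225.0, 671.0, 25.0, 77.0], [389.0, 227.0, 660.0, 30.0, 76.0], [394.0, 228.0, 665.0, 19.0, 85.0], [416.0, 229.0, 700.0, -29.0, 84.0], [395.0, 231.0, 661.0, 12.0, 80.0], [401.0, 232.0, 669.0, -3.0, 80.0], [421.0, 233.0, 700.0, -48.0, 77.0], [422.0, 234.0, 700.0, -51.0, 79.0], [423.0, 235.0, 700.0, -55.0, 77.0], [424.0, 236.0, 700.0, -60.0, 71.0], [419.0, 237.0, 688.0, -49.0, 81.0], [427.0, 238.0, 700.0, -69.0, 76.0], [429.0, 239.0, 699.0, -72.0, 87.0], [407.0, 241.0, 659.0, -30.0, 79.0], [409.0, 242.0, 660.0, -36.0, 79.0], [413.0, 243.0, 664.0, -45.0, 83.0], [414.0, 245.0, 663.0, -52.0, 75.0]]
```

```bash
python3 -c "
from h import *
go((536,-431,110,-39.6))"
```

```text
now [ 506.1 -452.4  270.5] yaw -39.08 F [-0.2 -0.6  0.2] w 0.3 t 2.1
(536, -431, 110, -39.6) -> [0.0099, -0.0356, 0.1605] [0.04, 0.04, 0.52]
```

```bash
python3 -m jog '[[0.01,-0.035,0.03,0,0,0.5,1],[0.01,-0.0356,0.08,0,0,0.5,1],[0.01,-0.0356,0.12,0,0,0.5,1],[0.01,-0.0356,0.15,0,0,0.5,1],[0.01,-0.0356,0.16,0,0,0.5,1],[0.01,-0.0356,0.16,0,0,0.5,1],[0.01,-0.0356,0.16,0,0,0.5,1]]'
python3 -c "
from h import *
go((536,-431,66,-39.6))"
```

```text
time_s: 2.8
ee_pos: [538.4, -431.5, 112.7]
tool_rot: [0.941, -0.338, 0.001, 0.0]
ft_force: [-0.3, -0.5, 1.0]
width: 0.2
now [ 538.4 -431.5  112.7] yaw -39.54 F [-0.3 -0.5  1. ] w 0.2 t 2.8
(536, -431, 66, -39.6) -> [-0.0022, 0.0011, 0.0467] [-0.01, -0.16, 0.06]
```

```bash
python3 -m jog '[[-0.002,0.001,0.015,0,0,0,1],[-0.002,0.001,0.03,0,0,0,1],[-0.002,0.001,0.043,0,0,0,1],[-0.002,0.001,0.046,0,0,0,1],[-0.002,0.001,0.046,0,0,0,1]]'
python3 -m jog '[[-0.008,0,0,0,0,0,1],[-0.016,0,0,0,0,0,1],[-0.03,0,0,0,0,0,1],[-0.05,0,0,0,0,0,1],[-0.07,0,0,0,0,0,1],[-0.09,0,0,0,0,0,1],[-0.11,0,0,0,0,0,1]]'
python3 -m jog '[[-0.02,0,0,0,0,0,1],[-0.04,0,0,0,0,0,1],[-0.06,0,0,0,0,0,1],[-0.08,0,0,0,0,0,1],[-0.095,0,0,0,0,0,1],[-0.105,0,0,0,0,0,1],[-0.112,0,0,0,0,0,1],[-0.114,0,0,0,0,0,1],[-0.114,0,0,0,0,0,1]]'
```

```text
time_s: 3.3
ee_pos: [534.8, -429.1, 63.2]
tool_rot: [0.941, -0.338, -0.001, -0.0]
ft_force: [0.3, 0.0, -0.3]
width: 0.6
time_s: 4.0
ee_pos: [449.7, -359.2, 65.4]
tool_rot: [0.941, -0.338, 0.0, 0.0]
ft_force: [-0.4, -0.0, -0.3]
width: 0.3
time_s: 4.9
ee_pos: [362.9, -287.6, 64.9]
tool_rot: [0.941, -0.338, 0.0, 0.0]
ft_force: [-0.1, 0.4, 0.4]
width: 0.5
```

```bash
python3 -m jog '[[0.005,0,0,0,0,0,1],[0.005,0,-0.02,0,0,0,1],[0.005,0,-0.07,0,0,0,0],[0.01,0,-0.12,0,0,0,-1],[0.04,0,-0.17,0,0,0,-1],[0.07,0,-0.2,0,0,0,-1],[0.07,0,-0.2,0,0,0,-1],[0.07,0,-0.2,0,0,0,-1]]'
python3 - <<'E'
from h import *
go()
p,P,ok=cloud("wrist");cv2.imwrite("pics/w2.png",p);np.save("w2.npy",P)
E
```

```text
time_s: 5.7
ee_pos: [417.9, -332.7, 265.2]
tool_rot: [0.941, -0.338, 0.001, 0.0]
ft_force: [0.3, 0.9, -0.6]
width: 44.1
now [ 417.9 -332.7  265.2] yaw -39.48 F [ 0.3  0.9 -0.6] w 44.1 t 5.7
```

View pics/w2.png

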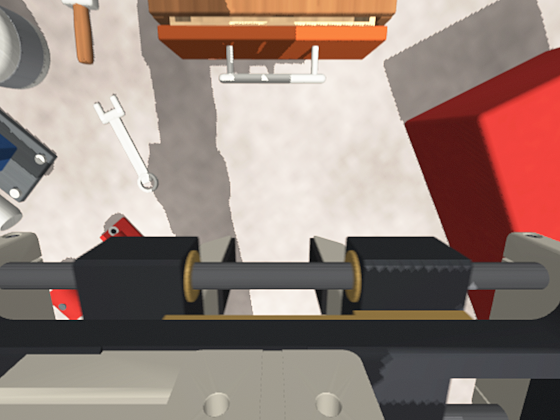

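The drawer came out only a little, and the bar is now at (220..325, 78). I'll work out where it is.

Run:
```python
from h import *
b=ray("wrist",[[222,78],[322,78]],77);print(b.round(1),b.mean(0).round(1))
fx=np.array([.7705,-.6374]);fy=np.array([.6374,.7705]);print(b.mean(0)[:2]@fx,b.mean(0)[:2]@fy,"was",np.array([520.5,-418.4])@fx)
P=np.load("w2.npy");print([P[v,280].round().tolist() for v in (5,20,40,50,70,78,82)])
```

```text
[[ 557.6 -368.8   77. ]
 [ 480.5 -462.5   77. ]] [ 519.1 -415.6   77. ]
664.8515183364468 10.606192905695663 was 667.7334099999999
[[565.0, -464.0, 115.0], [577.0, -477.0, 22.0], [543.0, -446.0, 101.0], [542.0, -447.0, 60.0], [533.0, -442.0, -2.0], [514.0, -424.0, 82.0], [511.0, -422.0, 79.0]]
```

Run:
```python
from h import *
p,P,ok=cloud("top");q=cv2.imread("pics/top0.png");r,_=read_camera("side");r0=cv2.imread("pics/side0.png")
a=np.hstack([q[80:280,350:530],p[80:280,350:530]]);b=np.hstack([r0[40:170,230:400],r[40:170,230:400]])
a=cv2.resize(a,None,fx=1.6,fy=1.6);b=cv2.resize(b,(a.shape[1],int(b.shape[0]*a.shape[1]/b.shape[1])))
cv2.imwrite("pics/cmp.png",np.vstack([a,b]))
```

```text
(no output)
```

View pics/cmp.png

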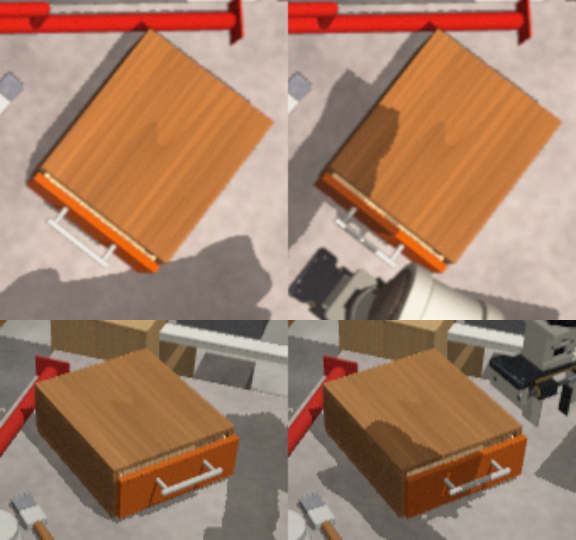

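The drawer has not moved at all, so the hook missed the bar. I'll repeat it lower and in stages, watching the force.

```bash
python3 -c "
from h import *
go((535,-430,135,-39.6))"
```

```text
now [ 415.4 -330.9  262.9] yaw -39.46 F [-0.9  0.4 -0.1] w 55.8 t 5.8
(535, -430, 135, -39.6) -> [0.1558, 0.0005, 0.1274] [-0.01, 0.2, 0.14]
```

```bash
python3 -m jog '[[0.04,0,0,0,0,0,1],[0.08,0,0.03,0,0,0,1],[0.12,0,0.07,0,0,0,1],[0.15,0,0.1,0,0,0,1],[0.155,0,0.127,0,0,0,1],[0.155,0,0.127,0,0,0,1]]'
python3 -m jog '[[0,0,0.02,0,0,0,1],[0,0,0.04,0,0,0,1],[0,0,0.06,0,0,0,1],[0,0,0.073,0,0,0,1],[0,0,0.075,0,0,0,1],[0,0,0.075,0,0,0,1],[0,0,0.075,0,0,0,1]]'
python3 - <<'E'
from h import *
go((535,-430,60,-39.6))
r,_=read_camera("side");p,_=read_camera("wrist")
cv2.imwrite("pics/h.png",np.vstack([cv2.resize(r[40:170,230:430],(560,364)),p[120:330]]))
E
```

```text
time_s: 6.45
ee_pos: [532.6, -427.6, 130.3]
tool_rot: [0.941, -0.337, -0.006, -0.002]
ft_force: [-1.4, 0.3, -0.1]
width: 17.2
time_s: 7.15
ee_pos: [537.1, -430.9, 64.2]
tool_rot: [0.941, -0.338, 0.001, 0.0]
ft_force: [-0.7, -0.3, -0.5]
width: 0.5
now [ 537.1 -430.9   64.2] yaw -39.48 F [-0.7 -0.3 -0.5] w 0.5 t 7.2
(535, -430, 60, -39.6) -> [-0.0021, 0.0006, 0.0042] [-0.01, -0.12, 0.12]
```

View pics/h.png

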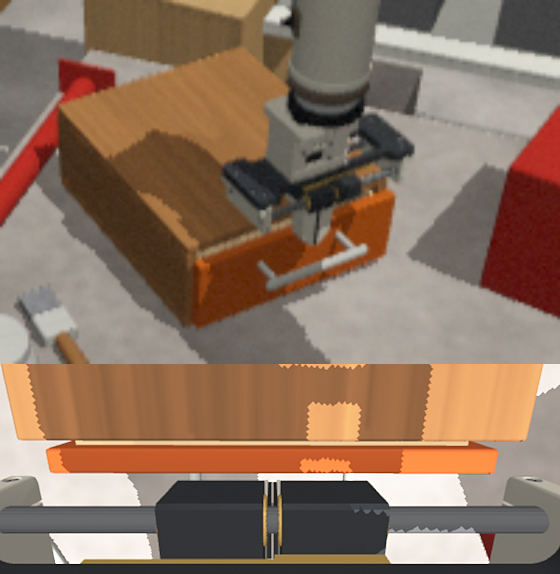

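```bash
python3 -m jog '[[0,0,0.004,0,0,0,1],[0,0,0.008,0,0,0,1],[0,0,0.008,0,0,0,1]]'
python3 -m jog '[[-0.005,0,0,0,0,0,1],[-0.01,0,0,0,0,0,1],[-0.015,0,0,0,0,0,1],[-0.02,0,0,0,0,0,1],[-0.025,0,0,0,0,0,1],[-0.03,0,0,0,0,0,1],[-0.03,0,0,0,0,0,1]]'
python3 - <<'E'
from h import *
go()
r,_=read_camera("side");p,_=read_camera("wrist")
cv2.imwrite("pics/h2.png",np.vstack([cv2.resize(r[40:170,230:430],(560,364)),p[120:330]]))
E
```

```text
time_s: 7.55
ee_pos: [535.7, -430.0, 53.8]
tool_rot: [0.941, -0.338, -0.001, -0.0]
ft_force: [0.6, -0.3, -0.1]
width: 0.3
time_s: 8.25
ee_pos: [512.4, -410.9, 54.7]
tool_rot: [0.941, -0.338, -0.0, -0.0]
ft_force: [0.8, 0.0, 0.1]
width: 0.1
now [ 512.4 -410.9   54.7] yaw -39.47 F [0.8 0.  0.1] w 0.1 t 8.2
```

View pics/h2.png

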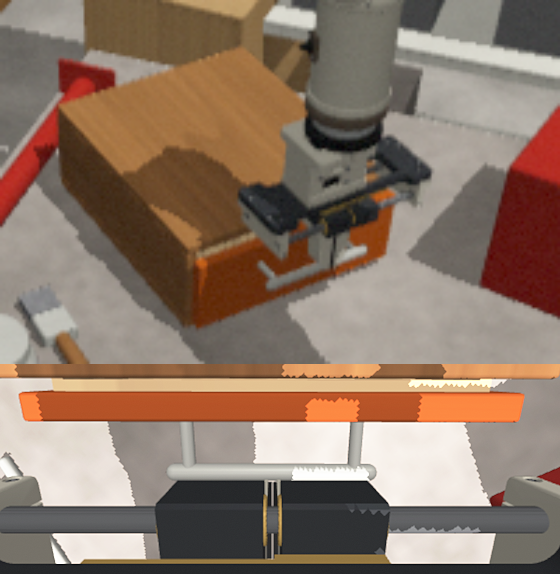

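Run:
```python
from h import *
fx=np.array([.7705,-.6374])
p,P,ok=cloud("wrist")
for z in (77,):
  b=ray("wrist",[[200,228],[240,228]],z);print(b.round(1),b[:,:2]@fx)
for v in (215,222,226,229,232): print(v,P[v,200].round(1),P[v,200,:2]@fx)
print("front edges",[(P[v,100].round().tolist(),round(P[v,100,:2]@fx)) for v in (123,130,140,150,160,170)])
e=read_state()['ee_pos'];print(np.array(e[:2])@fx)
```

```text
[[ 550.4 -384.1   77. ]
 [ 534.6 -403.3   77. ]] [668.93440957 669.02121088]
215 [ 5.521e+02 -3.602e+02 -4.000e-01] 655.012553409671
222 [ 553.2 -386.9   77.6] 672.8437574325961
226 [ 551.6 -386.6   81.1] 671.3930525351453
229 [ 550.2 -385.6   82. ] 669.7727121137361
232 [ 548.9 -384.4   82. ] 667.8897003173888
front edges [([617.0, -399.0, 115.0], 730), ([616.0, -396.0, 113.0], 727), ([621.0, -383.0, 92.0], 722), ([614.0, -384.0, 101.0], 718), ([611.0, -379.0, 100.0], 713), ([607.0, -376.0, 101.0], 708)]
657.7973525285164
```

```bash
python3 -m jog '[[-0.015,0,0,0,0,0,0.5],[-0.015,0,-0.03,0,0,0,0.5],[-0.015,0,-0.08,0,0,-8,0.5],[0.01,0,-0.09,0,0,-16,0.5],[0.01,0,-0.09,0,0,-24,0.5],[0.01,0,-0.09,0,0,-32,0.5],[0.01,0,-0.09,0,0,-40,0.5],[0.01,0,-0.09,0,0,-48,0.5],[0.01,0,-0.09,0,0,-56,0.5],[0.01,0,-0.09,0,0,-64,0.5]]'
python3 -m jog '[[0,0,0,0,0,-8,0.5],[0,0,0,0,0,-16,0.5],[0,0,0,0,0,-24,0.5],[0,0,0,0,0,-26,0.5],[0,0,0,0,0,-26,0.5],[0,0,0,0,0,-26,0.5]]'
python3 -c "
from h import *
go((518,-422,62,50.4));print(read_state()['joints'])"
```

```text
time_s: 9.4
ee_pos: [521.0, -418.0, 144.7]
tool_rot: [0.977, 0.215, 0.0, 0.0]
ft_force: [0.4, 0.8, 0.1]
width: 22.9
time_s: 10.0
ee_pos: [520.9, -417.9, 144.6]
tool_rot: [0.905, 0.426, 0.0, 0.0]
ft_force: [-0.3, -0.1, -0.0]
width: 23.0
now [ 520.9 -417.9  144.6] yaw 50.44 F [-0.3 -0.1 -0. ] w 23.0 t 10.0
(518, -422, 62, 50.4) -> [-0.005, 0.0004, 0.0826] [0.01, -0.01, 0.04]
[ 1.14803905  0.66359324 -0.7684276   1.53570812  0.48976822  1.14274998
 -0.4110127 ]
```

```bash
python3 -m jog '[[0,0,0.03,0,0,0,0.5],[0,0,0.06,0,0,0,0.5],[0,0,0.08,0,0,0,0.5],[0,0,0.0825,0,0,0,0.5],[0,0,0.0825,0,0,0,0.5],[0,0,0.0825,0,0,0,1],[0,0,0.0825,0,0,0,1],[0,0,0.0825,0,0,0,1],[0,0,0.0825,0,0,0,1]]' 20
```

```text
time_s: 10.9
ee_pos: [521.2, -418.1, 63.0]
tool_rot: [0.904, 0.427, 0.0, 0.001]
ft_force: [-0.1, 0.2, -0.3]
width: 0.9
```

Run:
```python
from h import *
r,P,ok=cloud("side");p,Pw,_=cloud("wrist")
cv2.imwrite("pics/h3.png",np.vstack([cv2.resize(r[60:150,290:410],(560,420),interpolation=cv2.INTER_CUBIC),p[150:330]]))
fx=np.array([.7705,-.6374]);fy=np.array([.6374,.7705])
# bar ends via side cloud: points z 70..84 in front of the drawer face
Q=P[ok];q=np.c_[Q[:,:2]@fx,Q[:,:2]@fy,Q[:,2]]
m=(abs(q[:,2]-78)<7)&(q[:,0]>640)&(q[:,0]<690)&(abs(q[:,1])<90)
for lo in range(-80,80,20):
    k=q[m&(q[:,1]>lo)&(q[:,1]<lo+20)];print(lo,len(k),np.median(k,0).round(1) if len(k) else '')
m=(q[:,0]>630)&(q[:,0]<695)&(abs(q[:,1]-5)<30)&(q[:,2]>20)&(q[:,2]<130)
print(q[m].round()[::8].tolist())
```

```text
-80 0 
-60 1 [660.  -44.3  81.6]
-40 7 [663.8 -31.   80.7]
-20 20 [665.3  -9.   82.9]
0 18 [665.5  11.   81.4]
20 17 [664.9  28.1  80.8]
40 22 [666.1  52.3  81.1]
60 23 [669.7  64.   81. ]
[[684.0, 17.0, 127.0], [669.0, 17.0, 126.0], [677.0, 17.0, 113.0], [647.0, 0.0, 127.0], [652.0, 15.0, 127.0], [660.0, 18.0, 118.0], [671.0, 20.0, 108.0], [651.0, 7.0, 116.0], [650.0, 15.0, 117.0], [667.0, -16.0, 84.0], [666.0, -15.0, 81.0], [664.0, -2.0, 84.0], [665.0, 15.0, 86.0], [674.0, 26.0, 81.0], [659.0, 8.0, 84.0], [663.0, 15.0, 80.0], [666.0, 17.0, 75.0]]
```

View pics/h3.png

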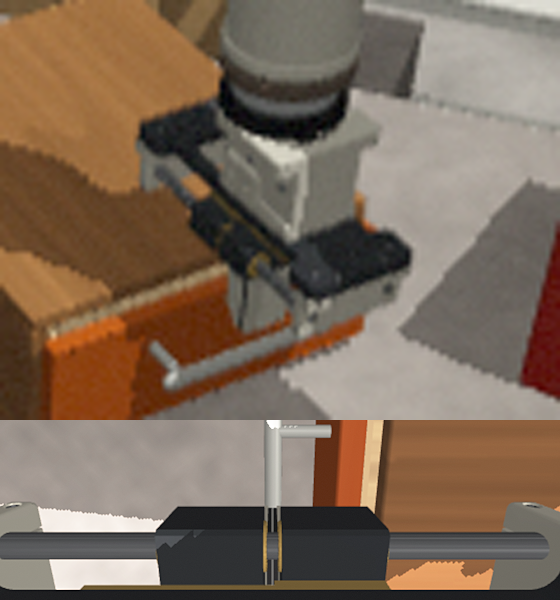

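Run:
```python
from h import *
m=camera_model("side");K=np.array([[m['fx'],0,m['cx']],[0,m['fy'],m['cy']],[0,0,1]])
def pr(*X):
    q=cv2.projectPoints(np.array(X,float),m['rvec'],m['tvec'],K,None)[0][:,0];return q,((q-[290,60])*4.667).round()
go()
e=read_state()['ee_pos'];fx=np.array([.7705,-.6374,0]);fy=np.array([.6374,.7705,0])
X=[e,e+np.array([0,0,20]),e+np.array([0,0,66]),668*fx+5*fy+[0,0,77],668*fx+65*fy+[0,0,77],668*fx-55*fy+[0,0,77]]
print(pr(*X)[1].tolist())
m2=camera_model("wrist");T=np.linalg.inv(m2['T_tool_cam']);
for t in ([0,0,0],[0,0,-20],[0,0,-60]):
    c=(T@[*t,1])[:3];print(t,c[0]/c[2]*m2['fx']+m2['cx'],c[1]/c[2]*m2['fy']+m2['cy'],c[2])
p,d=read_camera("wrist");print([(v,round(float(d[v,272])),p[v,272].tolist()) for v in range(200,270,5)])
```

```text
now [ 520.9 -417.9   62.6] yaw 50.51 F [0.3 1.  0.5] w 0.4 t 11.0
[[243.0, 369.0], [246.0, 346.0], [253.0, 289.0], [251.0, 349.0], [174.0, 380.0], [327.0, 320.0]]
[0, 0, 0] 271.4847461125175 232.99413241587928 203.99364185609164
[0, 0, -20] 271.4007326948853 243.42209855190214 184.6435314229946
[0, 0, -60] 271.1658715976251 272.57367502530803 145.9433105568005
[(200, 178, [175, 182, 183]), (205, 180, [175, 182, 183]), (210, 181, [175, 182, 183]), (215, 181, [174, 181, 183]), (220, 183, [174, 180, 182]), (225, 183, [175, 182, 184]), (230, 183, [173, 181, 182]), (235, 184, [174, 181, 183]), (240, 165, [112, 116, 117]), (245, 158, [112, 117, 117]), (250, 150, [114, 118, 118]), (255, 144, [114, 118, 118]), (260, 138, [114, 119, 119]), (265, 84, [73, 72, 71])]
```

```bash
python3 -m jog '[[0,0,-0.03,0,0,0,0.5],[0,0,-0.07,0,0,0,0],[0,0,-0.12,0,0,0,0],[0,0,-0.15,0,0,0,0],[0,0,-0.15,0,0,0,0]]'
python3 - <<'E'
from h import *
go()
m=camera_model("wrist");p,d=read_camera("wrist")
v,u=np.mgrid[:420,:560]
C=np.stack([(u-m['cx'])/m['fx']*d,(v-m['cy'])/m['fy']*d,d,np.ones_like(d)],-1)@m['T_tool_cam'].T
ok=(d>0)&(d<235)
for lo in range(-80,40,8):
    k=ok&(C[...,2]>=lo)&(C[...,2]<lo+8)&(abs(C[...,1])<45)&(abs(C[...,0])<40)
    q=C[k]
    if len(q): print(lo,len(q),"x",q[:,0].min().round(),q[:,0].max().round(),"y",np.percentile(q[:,1],[0,25,50,75,100]).round())
E
```

```text
time_s: 11.55
ee_pos: [524.1, -419.0, 218.3]
tool_rot: [0.904, 0.427, 0.002, 0.004]
ft_force: [-0.4, -0.2, -0.5]
width: 35.6
now [ 524.1 -419.   218.3] yaw 50.52 F [-0.4 -0.2 -0.5] w 35.6 t 11.6
-80 110 x -11.0 11.0 y [-20. -17. -17.  19.  27.]
-72 309 x -10.0 12.0 y [-28. -22.  18.  23.  30.]
-64 376 x -10.0 11.0 y [-30. -22.  18.  24.  32.]
-56 388 x 1.0 11.0 y [-32. -23. -17.  24.  33.]
-48 322 x -3.0 11.0 y [-33. -21.   1.  23.  34.]
-40 111 x -5.0 11.0 y [-24. -19.  19.  20.  26.]
```

The depth shows the real fingertips about 33 mm short of the reported TCP, and the side view agrees. I'll pin that number down.

Run:
```python
from h import *
m=camera_model("wrist");p,d=read_camera("wrist")
v,u=np.mgrid[:420,:560]
C=np.stack([(u-m['cx'])/m['fx']*d,(v-m['cy'])/m['fy']*d,d,np.ones_like(d)],-1)@m['T_tool_cam'].T
q=C[(d>0)&(d<235)&(abs(C[...,1])<45)&(abs(C[...,0])<40)]
q=q[q[:,2]<0];print(np.sort(q[:,2])[-40:].round(1)[::4]);t=q[q[:,2]>-40];print(np.percentile(t[:,0],[2,50,98]).round(1),[np.percentile(t[t[:,1]*s>0][:,1],[2,50,98]).round(1).tolist() for s in(1,-1)])
go((524,-420,140,50.4),(517,-422,26,50.4))
```

```text
[-36.7 -36.5 -36.4 -36.4 -36.3 -36.  -35.8 -35.6 -35.4 -34.7]
[-3.3  9.3 11. ] [[20.5, 21.8, 27.3], [-26.2, -20.5, -19.2]]
now [ 521.  -418.   212.9] yaw 50.52 F [-0.7  0.6 -0.7] w 43.0 t 11.7
(524, -420, 140, 50.4) -> [0.0004, 0.0034, 0.0729] [0.09, 0.03, 0.12]
(517, -422, 26, 50.4) -> [-0.0056, -0.0009, 0.1869] [0.09, 0.03, 0.12]
```

```bash
python3 -m jog '[[0,0,0.04,0,0,0,0.5],[-0.002,0,0.09,0,0,0,0.5],[-0.002,0,0.13,0,0,0,0.5],[-0.002,0,0.15,0,0,0,0.5],[-0.002,0,0.165,0,0,0,0.5],[-0.002,0,0.18,0,0,0,0.5],[-0.002,0,0.187,0,0,0,0.5],[-0.002,0,0.187,0,0,0,0.5]]'
python3 -m jog '[[0,0,0,0,0,0,1],[0,0,0,0,0,0,1],[0,0,0,0,0,0,1],[0,0,0,0,0,0,1]]' 20
```

```text
time_s: 12.45
ee_pos: [519.2, -418.9, 24.4]
tool_rot: [0.904, 0.427, -0.0, -0.001]
ft_force: [-0.1, -0.8, 0.2]
width: 22.7
time_s: 12.85
ee_pos: [520.4, -419.8, 26.5]
tool_rot: [0.904, 0.427, 0.0, 0.001]
ft_force: [0.5, 1.3, 4.1]
width: 10.4
```

```bash
python3 -m jog '[[0,-0.01,0,0,0,0,1],[0,-0.03,0,0,0,0,1],[0,-0.055,0,0,0,0,1],[0,-0.08,0,0,0,0,1],[0,-0.105,0,0,0,0,1],[0,-0.13,0,0,0,0,1],[0,-0.155,0,0,0,0,1],[0,-0.18,0,0,0,0,1],[0,-0.2,0,0,0,0,1],[0,-0.207,0,0,0,0,1]]'
python3 -m jog '[[0,0,0,0,0,0,1],[0,0,0,0,0,0,0.5],[0,0,0,0,0,0,0.5],[0,0,0,0,0,0,0.5]]'
python3 -m jog '[[0,0,-0.04,0,0,0,0.5],[0,0,-0.08,0,0,0,0],[0,0,-0.13,0,0,0,-1],[0,0,-0.18,0,0,0,-1],[0,0.02,-0.2,0,0,0,-1],[0,0.05,-0.22,0,0,0,-1],[0,0.08,-0.22,0,0,0,-1],[0,0.1,-0.22,0,0,0,-1],[0,0.1,-0.22,0,0,0,-1]]'
python3 - <<'E'
from h import *
fx=np.array([.7705,-.6374]);fy=np.array([.6374,.7705])
p,P,ok=cloud("top");h=cv2.cvtColor(p,cv2.COLOR_BGR2HSV);np.save("top1.npy",P)
Q=P[ok];q=np.c_[Q[:,:2]@fx,Q[:,:2]@fy,Q[:,2]]
for a,b in ((72,86),(92,104)):
    k=q[(q[:,2]>a)&(q[:,2]<b)&(abs(q[:,1])<130)&(q[:,0]>400)&(q[:,0]<560)];print(a,np.percentile(k,[1,25,50,75,99],axis=0).round())
k=q[(abs(q[:,2]-22)<6)&(abs(q[:,1])<130)&(q[:,0]>420)&(q[:,0]<740)];print("floor",np.percentile(k,[1,50,99],axis=0).round())
w,Pw,okw=cloud("wrist");cv2.imwrite("pics/w4.png",np.hstack([w,cv2.resize(p,None,fx=.4,fy=1)[:, :224]]));np.save("w4.npy",Pw)
go()
E
```

```text
time_s: 13.85
ee_pos: [359.3, -286.7, 26.4]
tool_rot: [0.904, 0.427, 0.0, 0.001]
ft_force: [2.1, 0.2, 5.8]
width: 10.3
time_s: 14.25
ee_pos: [359.0, -287.4, 24.9]
tool_rot: [0.904, 0.427, -0.0, -0.0]
ft_force: [-1.0, 0.3, 0.3]
width: 22.7
time_s: 15.15
ee_pos: [438.0, -352.4, 244.4]
tool_rot: [0.905, 0.426, 0.001, -0.0]
ft_force: [-0.0, 0.5, -0.0]
width: 82.3
72 [[452. -51.  73.]
 [455. -21.  79.]
 [459.  22.  81.]
 [465.  61.  83.]
 [540. 127.  86.]]
92 [[ 492. -113.   92.]
 [ 497.   20.   96.]
 [ 503.   61.  100.]
 [ 508.   98.  102.]
 [ 545.  128.  104.]]
floor [[520. -19.  17.]
 [627.  50.  22.]
 [738. 115.  27.]]
now [ 436.4 -350.2  244.2] yaw 50.56 F [-0.1  0.1 -0. ] w 89.3 t 15.2
```

View pics/w4.png

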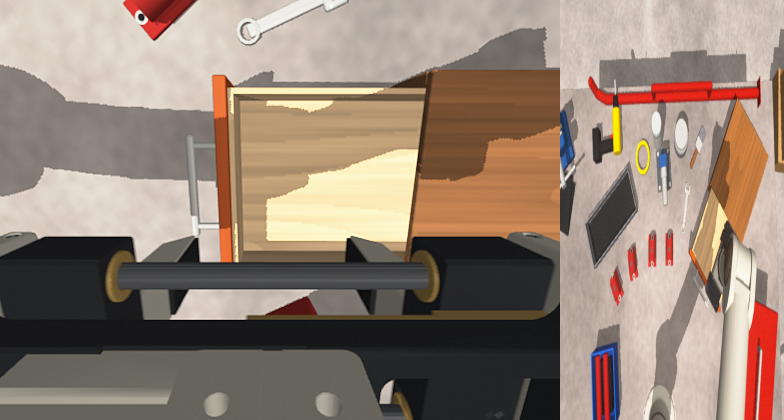

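The drawer is open by about 217 mm, with the handle near fx 461. Next I look at the gauge from above.

```bash
python3 -c "
from h import *
go((600,-50,270,8))"
```

```text
now [ 436.4 -350.2  244.2] yaw 50.56 F [-0.1  0.1 -0. ] w 89.3 t 15.2
(600, -50, 270, 8) -> [0.3358, -0.0644, -0.0253] [-0.14, -0.0, 42.56]
```

```bash
python3 -m jog '[[0.04,-0.008,-0.02,0,0,5,-1],[0.085,-0.016,-0.025,0,0,11,-1],[0.13,-0.025,-0.025,0,0,17,-1],[0.175,-0.034,-0.025,0,0,23,-1],[0.22,-0.042,-0.025,0,0,29,-1],[0.265,-0.05,-0.025,0,0,35,-1],[0.305,-0.058,-0.025,0,0,41,-1],[0.335,-0.064,-0.025,0,0,42.5,-1],[0.335,-0.064,-0.025,0,0,42.5,-1],[0.335,-0.064,-0.025,0,0,42.5,-1]]'
python3 - <<'E'
from h import *
go()
p,P,ok=cloud("wrist");cv2.imwrite("pics/w5.png",p);np.save("w5.npy",P)
Q=P[ok]
Q=Q[(Q[:,2]>100)&(Q[:,2]<140)&(Q[:,0]>570)&(Q[:,0]<760)&(abs(Q[:,1]+45)<55)]
for x in range(580,750,6):
    q=Q[(Q[:,0]>=x)&(Q[:,0]<x+6)]
    if len(q)>3: print(x+3,len(q),np.percentile(q[:,1],[1,99]).round(1),round(np.percentile(q[:,1],[1,99]).mean(),1),"top",np.percentile(q[:,2],97).round(1))
E
```

```text
time_s: 16.25
ee_pos: [599.4, -50.8, 270.0]
tool_rot: [0.997, 0.072, -0.001, 0.0]
ft_force: [-0.4, -0.9, -0.6]
width: 92.1
now [599.4 -50.8 270. ] yaw 8.2 F [-0.4 -0.9 -0.6] w 92.1 t 16.2
595 23 [-58.2 -39.1] -48.6 top 123.4
601 109 [-67.5 -36.9] -52.2 top 125.6
607 133 [-68.1 -36.2] -52.2 top 126.8
613 136 [-67.6 -35.3] -51.5 top 126.4
619 137 [-66.6 -34.6] -50.6 top 126.5
625 138 [-65.6 -33.7] -49.7 top 126.4
631 147 [-65.6 -32.9] -49.3 top 126.8
637 146 [-65. -32.] -48.5 top 126.6
643 151 [-64.  -31.2] -47.6 top 126.2
649 147 [-62.9 -30.4] -46.7 top 126.5
655 149 [-61.9 -29.7] -45.8 top 126.7
661 153 [-61.  -28.9] -45.0 top 126.4
667 163 [-61.2 -26.5] -43.8 top 126.5
673 195 [-63.  -22.3] -42.7 top 131.2
679 205 [-64.2 -21.7] -43.0 top 130.8
685 214 [-62.9 -20.8] -41.9 top 131.0
691 211 [-61.9 -20. ] -41.0 top 130.9
697 243 [-61.9 -16.8] -39.3 top 130.8
703 265 [-64.4 -16. ] -40.2 top 128.5
709 273 [-63.7 -15.1] -39.4 top 128.5
715 271 [-62.6 -14.5] -38.5 top 128.5
721 278 [-62.6 -13.7] -38.1 top 128.3
727 272 [-61.9 -13.2] -37.5 top 128.6
733 120 [-61.1 -23.4] -42.3 top 128.2
```

View pics/w5.png

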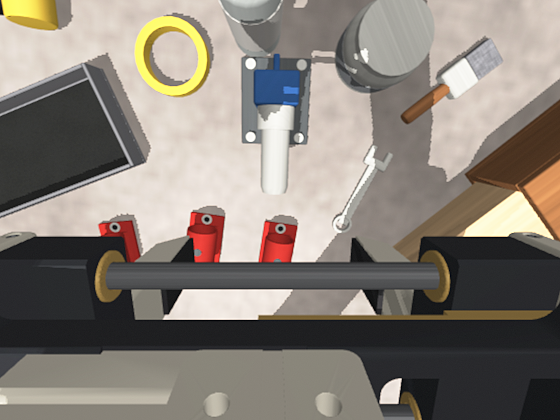

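The wrist view shows the pin running from (275,190) to the collar at (275,130). In world terms its axis has yaw 7.7°, and the collar face is at about (669.5, -43.9). On to bracket 1.

```bash
python3 -c "
from h import *
go((377,303,210,36.7))"
```

```text
now [599.4 -52.6 269.9] yaw 8.05 F [-0.3 -0.5 -0.2] w 91.7 t 16.3
(377, 303, 210, 36.7) -> [-0.1703, -0.3833, 0.0597] [0.04, 0.09, -28.65]
```

```bash
python3 -m jog '[[-0.018,-0.04,0,0,0,-3,-1],[-0.036,-0.08,0,0,0,-6,-1],[-0.055,-0.125,0,0,0,-9,-1],[-0.075,-0.17,0,0,0,-13,-1],[-0.095,-0.215,0.01,0,0,-17,-1],[-0.115,-0.26,0.02,0,0,-21,-1],[-0.135,-0.305,0.03,0,0,-25,-1],[-0.155,-0.35,0.05,0,0,-28.6,-1],[-0.17,-0.383,0.06,0,0,-28.6,-1],[-0.17,-0.383,0.06,0,0,-28.6,-1]]'
python3 -m jog '[[0,0,0,0,0,0,-1],[0,0,0,0,0,0,-1]]'
cat >> h.py <<'E'
def near(zb=34):
    "red blobs seen by the wrist near the tool; go() to grasp above each"
    o,p,P,ok=reds("wrist")
    e=np.array(read_state()['ee_pos'])
    for r in o:
        if np.linalg.norm(np.array(r[0])-e[:2])<90: print(r)
    return p
E
python3 - <<'E'
from h import *
go();cv2.imwrite("pics/w6.png",near())
E
```

```text
time_s: 17.3
ee_pos: [374.1, 306.2, 209.2]
tool_rot: [0.948, 0.318, -0.001, -0.0]
ft_force: [0.5, -0.1, 0.3]
width: 91.6
time_s: 17.5
ee_pos: [380.2, 301.4, 210.2]
tool_rot: [0.95, 0.313, 0.0, 0.001]
ft_force: [-0.0, -0.5, 0.2]
width: 91.6
now [380.2 301.4 210.2] yaw 36.42 F [-0.  -0.5  0.2] w 91.6 t 17.5
([379.0, 302.0], [91.0, 55.0], 37.5, [5.0, 57.0], [251, 151, 41, 66, 2366])
```

```bash
python3 -c "
from h import *
go((379,302,-19,37.5))"
```

```text
now [380.4 301.4 210.2] yaw 36.38 F [ 0.5 -0.3 -0.2] w 92.0 t 17.6
(379, 302, -19, 37.5) -> [-0.0008, -0.0016, 0.2292] [0.07, 0.0, -1.12]
```

```bash
python3 -m jog '[[-0.001,-0.002,0.04,0,0,-1,-1],[-0.001,-0.002,0.085,0,0,-1,-1],[-0.001,-0.002,0.13,0,0,-1,-1],[-0.001,-0.002,0.17,0,0,-1,-1],[-0.001,-0.002,0.2,0,0,-1,-1],[-0.001,-0.002,0.22,0,0,-1,-1],[-0.001,-0.002,0.229,0,0,-1,-1],[-0.001,-0.002,0.229,0,0,-1,-1],[-0.001,-0.002,0.229,0,0,-1,-1]]' 22
python3 -m jog '[[0,0,0,0,0,0,0],[0,0,0,0,0,0,0.2],[0,0,0,0,0,0,0.4],[0,0,0,0,0,0,1],[0,0,0,0,0,0,1],[0,0,0,0,0,0,1]]' 22
python3 -c "
from h import *
go()"
```

```text
time_s: 18.45
ee_pos: [377.9, 304.6, -18.0]
tool_rot: [0.947, 0.322, 0.001, -0.0]
ft_force: [0.3, 0.1, 0.9]
width: 92.1
time_s: 19.05
ee_pos: [377.4, 304.0, -18.7]
tool_rot: [0.947, 0.322, 0.0, 0.001]
ft_force: [2.1, -2.1, 2.8]
width: 48.3
now [377.4 304.  -18.7] yaw 37.6 F [ 2.1 -2.1  2.8] w 48.3 t 19.1
```

```bash
python3 -m jog '[[0,0,-0.03,0,0,0,1],[0,0,-0.07,0,0,0,1],[0,0,-0.12,0,0,0,1],[0,0,-0.17,0,0,0,1],[0,0,-0.18,0,0,0,1],[0,0,-0.18,0,0,0,1]]'
python3 -c "
from h import *
go((540,-61.5,150,7.7))"
```

```text
time_s: 19.65
ee_pos: [377.8, 305.0, 162.4]
tool_rot: [0.947, 0.322, 0.002, 0.0]
ft_force: [0.3, -0.7, -3.1]
width: 46.9
now [377.8 305.  162.4] yaw 37.59 F [ 0.3 -0.7 -3.1] w 46.9 t 19.6
(540, -61.5, 150, 7.7) -> [-0.0951, 0.3893, 0.0127] [0.03, -0.2, 29.89]
```

```bash
python3 -m jog '[[-0.01,0.04,0,0,0,3,1],[-0.02,0.08,0,0,0,7,1],[-0.03,0.125,0,0,0,11,1],[-0.042,0.17,0,0,0,15,1],[-0.053,0.215,0,0,0,19,1],[-0.064,0.26,0,0,0,23,1],[-0.075,0.305,0,0,0,27,1],[-0.086,0.35,0.005,0,0,29.9,1],[-0.095,0.38,0.012,0,0,29.9,1],[-0.095,0.389,0.012,0,0,29.9,1]]'
python3 -m jog '[[0,0,0.02,0,0,0,1],[0,0,0.05,0,0,0,1],[0,0,0.08,0,0,0,1],[0,0,0.092,0,0,0,1],[0,0,0.092,0,0,0,1],[0,0,0.092,0,0,0,1]]'
python3 - <<'E'
from h import *
go((550.6,-60,57.3,7.7))
p,P,ok=cloud("wrist");cv2.imwrite("pics/w7.png",p)
h=cv2.cvtColor(p,cv2.COLOR_BGR2HSV)
red=((h[...,0]<8)|(h[...,0]>172))&(h[...,1]>120)&ok
Q=P[red&(P[...,2]>80)];c,s=np.array([.991,.134]),np.array([-.134,.991])
def sc(Q,o=np.array([669.5,-43.9])):
    q=Q[:,:2]-o;return np.c_[q@c,q@s,Q[:,2]]
q=sc(Q);q=q[(q[:,0]>-260)&(q[:,0]<0)]
for a in range(-180,-60,10):
    k=q[(q[:,0]>=a)&(q[:,0]<a+10)]
    if len(k)>5:print(a,len(k),np.percentile(k[:,1],[2,98]).round(1),"top",np.percentile(k[:,2],98).round(1))
q=sc(P[ok&~red]);q=q[(abs(q[:,1])<25)&(q[:,2]>100)&(q[:,2]<135)]
for a in range(-90,10,10):
    k=q[(q[:,0]>=a)&(q[:,0]<a+10)]
    if len(k)>5:print("pin",a,np.percentile(k[:,1],[2,98]).round(1),np.percentile(k[:,2],98).round(1))
E
```

```text
time_s: 20.65
ee_pos: [536.7, -67.2, 144.7]
tool_rot: [0.998, 0.064, -0.003, 0.0]
ft_force: [-0.9, 0.6, -2.4]
width: 46.6
time_s: 21.25
ee_pos: [539.0, -60.6, 57.2]
tool_rot: [0.998, 0.068, -0.0, -0.0]
ft_force: [0.1, -1.0, -1.5]
width: 46.8
now [539.  -60.6  57.2] yaw 7.79 F [ 0.1 -1.  -1.5] w 46.8 t 21.2
(550.6, -60, 57.3, 7.7) -> [0.0116, 0.0009, -0.0001] [-0.04, 0.02, 0.09]
-160 106 [-21.2  22.5] top 124.5
-150 1218 [-20.1  21.6] top 131.0
-140 595 [-17.3  17.7] top 131.2
-130 209 [-22.1  25. ] top 127.2
-120 1987 [-20.4  21.3] top 131.2
-110 3630 [-22.7  24.6] top 131.2
-100 1057 [-26.   27.3] top 82.7
-90 522 [-25.7  27.1] top 82.6
pin -80 [-13.3  14. ] 124.5
pin -70 [-15.   15.7] 126.4
pin -60 [-15.3  15.9] 126.5
pin -50 [-15.4  16. ] 126.5
pin -40 [-15.6  15.7] 126.5
pin -30 [-15.6  15.6] 126.6
pin -20 [-16.1  15.8] 126.5
```

View pics/w7.png

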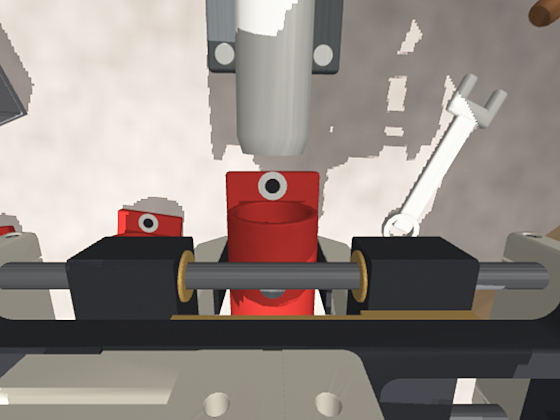

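The picture and cloud show the bracket square to the pin: lateral offset is under 1 mm, and it sits about 1.3 mm low. I'll correct that and slide it on in stages.

```bash
python3 -m jog '[[0.005,0.0003,-0.0013,0,0,0,1],[0.012,0.0003,-0.0013,0,0,0,1],[0.018,0.0003,-0.0013,0,0,0,1],[0.022,0.0003,-0.0013,0,0,0,1],[0.026,0.0003,-0.0013,0,0,0,1],[0.03,0.0003,-0.0013,0,0,0,1],[0.034,0.0003,-0.0013,0,0,0,1],[0.037,0.0003,-0.0013,0,0,0,1],[0.037,0.0003,-0.0013,0,0,0,1]]'
python3 -m jog '[[0.003,0,0,0,0,0,1],[0.006,0,0,0,0,0,1],[0.009,0,0,0,0,0,1],[0.009,0,0,0,0,0,1]]'
python3 -m jog '[[0.0015,0,0,0,0,0,1],[0.003,0,0,0,0,0,1],[0.0045,0,0,0,0,0,1],[0.006,0,0,0,0,0,1],[0.006,0,0,0,0,0,1]]'
python3 -c "
from h import *
go();e=read_state()['ee_pos'];print((e[0]-669.5)*.991+(e[1]+43.9)*.134)"
```

```text
time_s: 22.2
ee_pos: [576.1, -56.7, 58.4]
tool_rot: [0.998, 0.067, 0.0, -0.0]
ft_force: [-0.6, -0.1, -3.2]
width: 47.2
time_s: 22.6
ee_pos: [585.2, -55.5, 58.6]
tool_rot: [0.998, 0.067, 0.0, -0.0]
ft_force: [0.0, 0.0, -3.4]
width: 47.1
time_s: 23.1
ee_pos: [590.8, -54.7, 58.5]
tool_rot: [0.998, 0.067, 0.0, -0.0]
ft_force: [0.1, 0.3, -2.9]
width: 46.5
now [590.8 -54.7  58.5] yaw 7.72 F [ 0.1  0.3 -2.9] w 46.5 t 23.1
-79.40911124620686
```

```bash
python3 -m jog '[[0.001,0,0,0,0,0,1],[0.002,0,0,0,0,0,1],[0.003,0,0,0,0,0,1]]'
python3 -m jog '[[0.001,0,0,0,0,0,1],[0.002,0,0,0,0,0,1],[0.003,0,0,0,0,0,1]]'
```

```text
time_s: 23.4
ee_pos: [592.2, -54.7, 58.2]
tool_rot: [0.998, 0.067, -0.001, 0.0]
ft_force: [-5.5, -0.9, -0.2]
width: 46.7
time_s: 23.7
ee_pos: [592.2, -54.7, 57.7]
tool_rot: [0.998, 0.067, -0.004, 0.001]
ft_force: [-12.4, -1.3, 5.8]
width: 47.0
```

Bracket 1 stops dead at about 78 mm from the collar with the force rising to 12 N, so it is blocked. I back off slightly, hold, then withdraw to the drawer.

```bash
python3 -m jog '[[-0.003,0,0,0,0,0,1],[-0.004,0,0,0,0,0,1],[-0.004,0,0,0,0,0,1],[-0.004,0,0,0,0,0,1]]'
python3 -m jog '[[-0.006,0,0,0,0,0,1],[-0.015,0,0,0,0,0,1],[-0.028,0,0,0,0,0,1],[-0.045,0,0,0,0,0,1],[-0.065,0,0,0,0,0,1],[-0.08,0,-0.02,0,0,0,1],[-0.09,0,-0.06,0,0,0,1],[-0.095,0,-0.1,0,0,0,1],[-0.095,0,-0.12,0,0,0,1]]'
python3 - <<'E'
from h import *
fx=np.array([.7705,-.6374]);fy=np.array([.6374,.7705])
for x,y in ((577,56),(577,-44),(680,56),(680,-44)): print(x,y,(x*fx+y*fy).round(1))
a=577*fx+56*fy
go((*a.round(1),160,-39.6))
E
```

```text
time_s: 24.1
ee_pos: [592.3, -54.6, 58.3]
tool_rot: [0.998, 0.067, -0.0, 0.0]
ft_force: [-2.8, -0.8, -2.8]
width: 46.6
time_s: 25.0
ee_pos: [499.1, -67.3, 181.6]
tool_rot: [0.998, 0.068, 0.002, 0.001]
ft_force: [0.7, -0.4, -2.6]
width: 46.7
577 56 [ 480.3 -324.6]
577 -44 [ 416.5 -401.7]
680 56 [ 559.6 -390.3]
680 -44 [ 495.9 -467.3]
now [499.1 -67.3 181.6] yaw 7.74 F [ 0.7 -0.4 -2.6] w 46.7 t 25.0
(np.float64(480.3), np.float64(-324.6), 160, -39.6) -> [-0.0534, 0.2523, 0.0221] [0.05, -0.27, 47.34]
```

```bash
python3 -m jog '[[-0.008,0.04,0,0,0,6,1],[-0.018,0.085,0,0,0,13,1],[-0.027,0.13,0,0,0,20,1],[-0.036,0.175,0,0,0,27,1],[-0.045,0.215,0,0,0,34,1],[-0.052,0.245,0.01,0,0,41,1],[-0.053,0.252,0.02,0,0,47.3,1],[-0.053,0.252,0.022,0,0,47.3,1],[-0.053,0.252,0.022,0,0,47.3,1]]'
python3 -c "
from h import *
go((479,-326,5,-39.6))"
```

```text
time_s: 25.9
ee_pos: [479.6, -322.8, 156.3]
tool_rot: [0.942, -0.337, -0.0, -0.0]
ft_force: [0.4, 0.4, -2.4]
width: 47.0
now [ 479.6 -322.8  156.3] yaw -39.35 F [ 0.4  0.4 -2.4] w 47.0 t 25.9
(479, -326, 5, -39.6) -> [0.0017, 0.003, 0.1512] [-0.04, 0.05, 0.25]
```

Next: lower it into the drawer, release with a partial opening, and lift.

```bash
python3 -m jog '[[0.001,0.003,0.04,0,0,0.2,1],[0.001,0.003,0.08,0,0,0.2,1],[0.001,0.003,0.11,0,0,0.2,1],[0.001,0.003,0.13,0,0,0.2,1],[0.001,0.003,0.142,0,0,0.2,1],[0.001,0.003,0.15,0,0,0.2,1],[0.001,0.003,0.152,0,0,0.2,1],[0.001,0.003,0.152,0,0,0.2,1]]'
python3 -m jog '[[0,0,0.001,0,0,0,0.2],[0,0,0.001,0,0,0,-0.3],[0,0,0.001,0,0,0,-0.3],[0,0,0.001,0,0,0,-0.3]]'
python3 -m jog '[[0,0,-0.04,0,0,0,-0.3],[0,0,-0.09,0,0,0,-0.3],[0,0,-0.14,0,0,0,-1],[0,0,-0.18,0,0,0,-1],[0,0,-0.2,0,0,0,-1]]'
python3 - <<'E'
from h import *
near();o,p,P,ok=reds("top")
for r in o:
    if 50<r[4][4]<1000 and 350<r[0][0]<650: print(r[:4])
go((442,189,210,14.1))
E
```

```text
time_s: 26.7
ee_pos: [479.7, -327.2, 5.5]
tool_rot: [0.941, -0.34, 0.001, 0.0]
ft_force: [0.0, 0.2, -1.2]
width: 46.9
time_s: 27.1
ee_pos: [478.8, -327.5, 3.9]
tool_rot: [0.94, -0.34, 0.0, 0.0]
ft_force: [-0.3, -0.2, -0.3]
width: 59.4
time_s: 27.6
ee_pos: [480.6, -328.1, 208.1]
tool_rot: [0.94, -0.34, 0.003, 0.001]
ft_force: [-0.3, 0.0, 0.7]
width: 79.4
([480.0, -327.0], [55.0, 91.0], -38.9, [28.0, 79.0], [251, 153, 43, 70, 2627])
([476.0, 49.0], [52.0, 88.0], -1.1, [4.0, 60.0])
([477.0, -73.0], [52.0, 89.0], -0.9, [3.0, 60.0])
([468.0, -303.0], [74.0, 44.0], 49.3, [25.0, 82.0])
([442.0, 188.0], [90.0, 55.0], 13.8, [4.0, 61.0])
now [ 480.9 -328.5  207.7] yaw -39.78 F [ 1.4 -0.3 -0.1] w 87.3 t 27.7
(442, 189, 210, 14.1) -> [-0.361, -0.3727, -0.0051] [0.21, -0.4, -53.88]
```

Bracket 1 lies in the drawer at the intended spot. On to bracket 2.

```bash
python3 -m jog '[[-0.03,-0.032,0,0,0,-5,-1],[-0.065,-0.067,0,0,0,-11,-1],[-0.1,-0.103,0,0,0,-17,-1],[-0.135,-0.139,0,0,0,-23,-1],[-0.17,-0.175,0,0,0,-29,-1],[-0.205,-0.211,0,0,0,-35,-1],[-0.24,-0.248,0,0,0,-41,-1],[-0.275,-0.284,0,0,0,-47,-1],[-0.31,-0.32,0,0,0,-53.8,-1],[-0.34,-0.351,0,0,0,-53.8,-1]]'
python3 -m jog '[[-0.012,-0.021,0,0,0,0,-1],[-0.012,-0.021,0,0,0,0,-1],[-0.012,-0.021,0,0,0,0,-1]]'
python3 - <<'E'
from h import *
near();go((442,188,-19,14))
E
```

```text
time_s: 28.7
ee_pos: [440.7, 162.0, 202.8]
tool_rot: [0.992, 0.124, -0.0, 0.0]
ft_force: [1.6, 0.8, 0.3]
width: 92.0
time_s: 29.0
ee_pos: [424.4, 177.4, 202.7]
tool_rot: [0.992, 0.123, -0.001, 0.0]
ft_force: [-0.8, -0.3, -0.7]
width: 91.9
([445.0, 187.0], [90.0, 55.0], 14.2, [6.0, 57.0], [248, 134, 42, 68, 2503])
now [425.  176.6 202.8] yaw 13.99 F [-0.1 -0.2  0.2] w 92.0 t 29.1
(442, 188, -19, 14) -> [0.0195, -0.0071, 0.2218] [0.03, 0.06, -0.01]
```

```bash
python3 -m jog '[[0.015,-0.004,0.04,0,0,0,-1],[0.021,-0.006,0.085,0,0,0,-1],[0.021,-0.006,0.13,0,0,0,-1],[0.021,-0.006,0.165,0,0,0,-1],[0.021,-0.006,0.195,0,0,0,-1],[0.021,-0.006,0.213,0,0,0,-1],[0.021,-0.006,0.2218,0,0,0,-1],[0.021,-0.006,0.2218,0,0,0,-1],[0.021,-0.006,0.2218,0,0,0,-1]]' 22
python3 -m jog '[[0,0,0,0,0,0,0],[0,0,0,0,0,0,0.2],[0,0,0,0,0,0,0.4],[0,0,0,0,0,0,1],[0,0,0,0,0,0,1],[0,0,0,0,0,0,1]]' 22
python3 -c "
from h import *
go()"
python3 -m jog '[[0,0,-0.03,0,0,0,1],[0,0,-0.07,0,0,0,1],[0,0,-0.12,0,0,0,1],[0,0,-0.17,0,0,0,1],[0,0,-0.17,0,0,0,1]]'
python3 -c "
from h import *
go((538,-61.7,150,7.7))"
```

```text
time_s: 29.95
ee_pos: [444.8, 188.3, -17.8]
tool_rot: [0.993, 0.122, 0.0, -0.0]
ft_force: [-0.5, 0.4, 0.8]
width: 91.9
time_s: 30.55
ee_pos: [444.1, 188.4, -18.3]
tool_rot: [0.993, 0.122, 0.0, 0.0]
ft_force: [0.8, -2.6, 2.3]
width: 47.9
now [444.1 188.4 -18.3] yaw 14.02 F [ 0.8 -2.6  2.3] w 47.9 t 30.6
time_s: 31.05
ee_pos: [447.9, 191.1, 157.3]
tool_rot: [0.992, 0.122, 0.005, -0.001]
ft_force: [0.8, 0.1, -2.3]
width: 46.8
now [447.9 191.1 157.3] yaw 14.05 F [ 0.8  0.1 -2.3] w 46.8 t 31.1
(538, -61.7, 150, 7.7) -> [0.026, 0.2671, 0.0075] [-0.05, -0.59, 6.35]
```

```bash
python3 -m jog '[[0.005,0.04,0,0,0,1,1],[0.01,0.085,0,0,0,2,1],[0.014,0.13,0,0,0,3,1],[0.018,0.175,0,0,0,4,1],[0.022,0.22,0,0,0,5,1],[0.026,0.255,0,0,0,6,1],[0.026,0.267,0,0,0,6.35,1],[0.026,0.267,0,0,0,6.35,1],[0.026,0.267,0,0,0,6.35,1]]'
python3 -m jog '[[0,0,0.03,0,0,0,1],[0,0,0.07,0,0,0,1],[0,0,0.095,0,0,0,1],[0,0,0.095,0,0,0,1],[0,0,0.095,0,0,0,1]]'
cat >> h.py <<'E'
C=np.array([669.5,-43.9]);U=np.array([.991,.134]);V=np.array([-.134,.991])
def pre():
    "bracket in hand against the pin, in gauge axes: what to add to tool y and z (mm)"
    p,P,ok=cloud("wrist");h=cv2.cvtColor(p,cv2.COLOR_BGR2HSV)
    red=((h[...,0]<8)|(h[...,0]>172))&(h[...,1]>120)&ok
    sc=lambda Q:np.c_[(Q[:,:2]-C)@U,(Q[:,:2]-C)@V,Q[:,2]]
    q=sc(P[red&(P[...,2]>70)&(P[...,2]<145)]);q=q[(q[:,0]>-200)&(q[:,0]<-40)&(abs(q[:,1])<40)]
    f=q[q[:,2]<90];b=q[q[:,2]>115]
    n=sc(P[ok&~red]);n=n[(abs(n[:,1])<25)&(n[:,2]>105)&(n[:,2]<135)&(n[:,0]>-62)&(n[:,0]<-12)]
    fy=np.percentile(f[:,1],[2,98]).mean();py=np.percentile(n[:,1],[2,98]).mean()
    ft=np.median(f[:,2]);bt=np.percentile(b[:,2],98);pt=np.percentile(n[:,2],98)
    e=np.array(read_state()['ee_pos'])
    print("foot front at",np.percentile(f[:,0],99).round(1),"-> origin",(np.percentile(f[:,0],99)-46).round(1),"ee s",((e[:2]-C)@U).round(1),"lateral bracket",fy.round(1),"pin",py.round(1),"raise by",round(6.5-(bt-pt),1),"or",round((pt-ft)-43,1)*-1)
E
python3 - <<'E'
from h import *
go((550.6,-60,57.7,7.7));pre()
E
```

```text
time_s: 31.95
ee_pos: [532.9, -62.4, 150.9]
tool_rot: [0.998, 0.068, -0.001, -0.001]
ft_force: [-0.2, 0.4, -2.4]
width: 47.0
time_s: 32.45
ee_pos: [533.8, -61.9, 57.1]
tool_rot: [0.998, 0.069, -0.0, -0.001]
ft_force: [-0.0, -0.4, -2.0]
width: 46.5
now [533.8 -61.9  57.1] yaw 7.86 F [-0.  -0.4 -2. ] w 46.5 t 32.5
(550.6, -60, 57.7, 7.7) -> [0.0169, 0.0004, -0.0006] [-0.06, 0.01, 0.16]
foot front at -90.7 -> origin -136.7 ee s -135.9 lateral bracket 0.3 pin 0.1 raise by 2.6 or -2.7
```

```bash
python3 -m jog '[[0.01,0,-0.0018,0,0,0.1,1],[0.02,0,-0.0018,0,0,0.1,1],[0.026,0,-0.0018,0,0,0.1,1],[0.03,0,-0.0018,0,0,0.1,1],[0.034,0,-0.0018,0,0,0.1,1],[0.038,0,-0.0018,0,0,0.1,1],[0.042,0,-0.0018,0,0,0.1,1],[0.046,0,-0.0018,0,0,0.1,1],[0.05,0,-0.0018,0,0,0.1,1],[0.05,0,-0.0018,0,0,0.1,1]]'
python3 -m jog '[[0.002,0,0,0,0,0,1],[0.004,0,0,0,0,0,1],[0.006,0,0,0,0,0,1],[0.007,0,0,0,0,0,1],[0.008,0,0,0,0,0,1],[0.008,0,0,0,0,0,1]]'
python3 -m jog '[[0.001,0,0,0,0,0,1],[0.002,0,0,0,0,0,1],[0.003,0,0,0,0,0,1]]'
python3 -c "
from h import *
go();e=np.array(read_state()['ee_pos']);print((e[:2]-C)@U)"
```

```text
time_s: 33.5
ee_pos: [584.3, -57.0, 58.5]
tool_rot: [0.998, 0.066, 0.0, -0.0]
ft_force: [-0.1, 1.9, -1.6]
width: 46.6
time_s: 34.1
ee_pos: [591.4, -56.1, 58.4]
tool_rot: [0.998, 0.066, -0.0, -0.0]
ft_force: [-1.8, 2.7, -1.7]
width: 47.1
time_s: 34.4
ee_pos: [592.3, -56.0, 58.3]
tool_rot: [0.998, 0.066, -0.002, 0.0]
ft_force: [-9.5, 0.7, 6.7]
width: 46.7
now [592.3 -56.   58.3] yaw 7.58 F [-9.5  0.7  6.7] w 46.7 t 34.4
-78.08603243945852
```

Bracket 2 also stops dead at -78 mm, so it is blocked too. It goes to the second drawer place.

```bash
python3 -m jog '[[-0.002,-0.001,0,0,0,0,1],[-0.002,-0.001,0,0,0,0,1],[-0.002,-0.001,0,0,0,0,1],[-0.002,-0.001,0,0,0,0,1]]'
python3 -m jog '[[-0.006,0,0,0,0,0,1],[-0.015,0,0,0,0,0,1],[-0.028,0,0,0,0,0,1],[-0.045,0,0,0,0,0,1],[-0.065,0,0,0,0,0,1],[-0.08,0,-0.02,0,0,0,1],[-0.09,0,-0.06,0,0,0,1],[-0.095,0,-0.1,0,0,0,1],[-0.095,0,-0.12,0,0,0,1]]'
python3 - <<'E'
from h import *
fx=np.array([.7705,-.6374]);fy=np.array([.6374,.7705])
print((577*fx-42*fy).round(1));go((*(577*fx-42*fy).round(1),160,-39.6))
E
```

```text
time_s: 34.8
ee_pos: [592.4, -55.9, 58.5]
tool_rot: [0.998, 0.066, 0.0, 0.0]
ft_force: [-1.4, -1.7, -1.5]
width: 46.7
time_s: 35.7
ee_pos: [498.5, -68.1, 181.3]
tool_rot: [0.998, 0.066, 0.002, 0.001]
ft_force: [0.7, 0.2, -1.7]
width: 46.9
[ 417.8 -400.1]
now [498.5 -68.1 181.3] yaw 7.58 F [ 0.7  0.2 -1.7] w 46.9 t 35.7
(np.float64(417.8), np.float64(-400.1), 160, -39.6) -> [-0.1238, 0.3184, 0.0218] [0.07, -0.22, 47.18]
```

```bash
python3 -m jog '[[-0.016,0.04,0,0,0,6,1],[-0.032,0.083,0,0,0,12,1],[-0.048,0.125,0,0,0,18,1],[-0.065,0.167,0,0,0,25,1],[-0.081,0.21,0,0,0,32,1],[-0.097,0.25,0,0,0,39,1],[-0.112,0.29,0.01,0,0,45,1],[-0.123,0.318,0.02,0,0,47.2,1],[-0.123,0.318,0.022,0,0,47.2,1],[-0.123,0.318,0.022,0,0,47.2,1]]'
python3 -m jog '[[0,0,0,0,0,0,1],[0,0,0,0,0,0,1]]'
python3 -c "
from h import *
go((418,-400,5,-39.6))"
```

```text
time_s: 36.7
ee_pos: [416.8, -399.3, 155.6]
tool_rot: [0.941, -0.34, -0.001, -0.0]
ft_force: [0.7, 0.5, -1.5]
width: 47.2
time_s: 36.9
ee_pos: [419.1, -397.8, 157.0]
tool_rot: [0.941, -0.338, 0.0, -0.0]
ft_force: [0.9, -0.3, -1.7]
width: 46.7
now [ 419.1 -397.8  157. ] yaw -39.47 F [ 0.9 -0.3 -1.7] w 46.7 t 36.9
(418, -400, 5, -39.6) -> [0.0004, 0.0024, 0.152] [-0.02, -0.04, 0.13]
```

```bash
python3 -m jog '[[0,0.002,0.04,0,0,0,1],[0,0.002,0.08,0,0,0,1],[0,0.002,0.11,0,0,0,1],[0,0.002,0.13,0,0,0,1],[0,0.002,0.142,0,0,0,1],[0,0.002,0.15,0,0,0,1],[0,0.002,0.1525,0,0,0,1],[0,0.002,0.1525,0,0,0,1]]'
python3 -m jog '[[0,0,0.001,0,0,0,0.2],[0,0,0.001,0,0,0,-0.3],[0,0,0.001,0,0,0,-0.3],[0,0,0.001,0,0,0,-0.3]]'
python3 -m jog '[[0,0,-0.04,0,0,0,-0.3],[0,0,-0.09,0,0,0,-0.3],[0,0,-0.14,0,0,0,-1],[0,0,-0.18,0,0,0,-1],[0,0,-0.2,0,0,0,-1]]'
python3 - <<'E'
from h import *
near();o,p,P,ok=reds("top")
for r in o:
    if 50<r[4][4]<1000 and 350<r[0][0]<650: print(r[:4])
go((476,49,210,0))
E
```

```text
time_s: 37.7
ee_pos: [418.9, -401.4, 5.5]
tool_rot: [0.941, -0.339, 0.002, 0.0]
ft_force: [1.1, 0.0, -1.0]
width: 46.9
time_s: 38.1
ee_pos: [416.8, -401.1, 3.3]
tool_rot: [0.941, -0.339, 0.0, 0.0]
ft_force: [-0.8, -0.2, -0.2]
width: 59.4
time_s: 38.6
ee_pos: [418.5, -402.0, 207.4]
tool_rot: [0.941, -0.339, 0.003, 0.001]
ft_force: [0.5, -0.5, -0.4]
width: 79.3
([419.0, -401.0], [55.0, 90.0], -39.5, [28.0, 79.0], [250, 153, 44, 69, 2645])
([501.0, -48.0], [52.0, 92.0], -0.8, [3.0, 61.0])
([481.0, -327.0], [53.0, 91.0], -39.0, [25.0, 83.0])
([476.0, 49.0], [52.0, 88.0], -0.8, [4.0, 60.0])
([417.0, -364.0], [106.0, 43.0], 51.2, [25.0, 333.0])
now [ 418.8 -402.5  207. ] yaw -39.64 F [1.3 0.4 0.1] w 86.8 t 38.7
(476, 49, 210, 0) -> [-0.2439, -0.3842, -0.0052] [0.21, -0.36, -39.64]
```

Bracket 4 has been knocked to (501,-48), which I'll allow for when I get there. Bracket 3 is still at (476,49).

```bash
python3 -m jog '[[-0.022,-0.035,0,0,0,-4,-1],[-0.046,-0.073,0,0,0,-9,-1],[-0.07,-0.111,0,0,0,-14,-1],[-0.095,-0.149,0,0,0,-19,-1],[-0.119,-0.187,0,0,0,-24,-1],[-0.143,-0.225,0,0,0,-29,-1],[-0.167,-0.263,0,0,0,-34,-1],[-0.191,-0.301,0,0,0,-38.8,-1],[-0.215,-0.339,0,0,0,-38.8,-1],[-0.238,-0.375,0,0,0,-38.8,-1]]'
python3 -m jog '[[0,-0.012,0,0,0,0,-1],[0,-0.012,0,0,0,0,-1],[0,-0.012,0,0,0,0,-1]]'
python3 - <<'E'
from h import *
near();go((476,49,-19,-0.8))
E
```

```text
time_s: 39.7
ee_pos: [471.8, 41.4, 202.1]
tool_rot: [1.0, -0.007, -0.001, 0.0]
ft_force: [0.5, -0.5, 0.4]
width: 92.1
time_s: 40.0
ee_pos: [472.3, 50.3, 202.1]
tool_rot: [1.0, -0.008, -0.001, 0.0]
ft_force: [-0.6, -0.6, 0.2]
width: 91.7
([479.0, 47.0], [55.0, 90.0], -1.0, [5.0, 57.0], [254, 146, 42, 67, 2457])
now [472.5  49.6 202.2] yaw -0.96 F [-0.  -0.2 -0.4] w 91.9 t 40.0
(476, 49, -19, -0.8) -> [0.0039, 0.0004, 0.2212] [0.05, 0.08, -0.16]
```

```bash
python3 -m jog '[[0.005,0.002,0.04,0,0,0,-1],[0.006,0.002,0.085,0,0,0,-1],[0.006,0.002,0.13,0,0,0,-1],[0.006,0.002,0.165,0,0,0,-1],[0.006,0.002,0.195,0,0,0,-1],[0.006,0.002,0.213,0,0,0,-1],[0.006,0.002,0.221,0,0,0,-1],[0.006,0.002,0.221,0,0,0,-1],[0.006,0.002,0.221,0,0,0,-1]]' 22
python3 -m jog '[[0,0,0,0,0,0,0],[0,0,0,0,0,0,0.2],[0,0,0,0,0,0,0.4],[0,0,0,0,0,0,1],[0,0,0,0,0,0,1],[0,0,0,0,0,0,1]]' 22
python3 -c "
from h import *
go()"
python3 -m jog '[[0,0,-0.03,0,0,0,1],[0,0,-0.07,0,0,0,1],[0,0,-0.12,0,0,0,1],[0,0,-0.17,0,0,0,1],[0,0,-0.17,0,0,0,1],[0,0,-0.17,0,0,0,1]]'
python3 -c "
from h import *
go((536,-62,150,7.7))"
```

```text
time_s: 40.95
ee_pos: [479.6, 48.9, -17.4]
tool_rot: [1.0, -0.008, 0.0, 0.0]
ft_force: [-0.6, 0.6, 1.3]
width: 91.9
time_s: 41.55
ee_pos: [478.9, 49.1, -18.0]
tool_rot: [1.0, -0.007, -0.0, 0.001]
ft_force: [-1.5, -3.5, 3.4]
width: 48.6
now [478.9  49.1 -18. ] yaw -0.83 F [-1.5 -3.5  3.4] w 48.6 t 41.5
time_s: 42.15
ee_pos: [479.2, 49.1, 152.5]
tool_rot: [1.0, -0.008, 0.001, 0.001]
ft_force: [-0.2, -0.6, -3.6]
width: 46.9
now [479.2  49.1 152.5] yaw -0.87 F [-0.2 -0.6 -3.6] w 46.9 t 42.1
(536, -62, 150, 7.7) -> [0.0585, 0.1103, 0.0028] [0.08, -0.1, -8.57]
```

```bash
python3 -m jog '[[0.015,0.03,0,0,0,-2,1],[0.035,0.065,0,0,0,-5,1],[0.05,0.095,0,0,0,-8.5,1],[0.0585,0.11,0,0,0,-8.6,1],[0.0585,0.11,0.03,0,0,-8.6,1],[0.0585,0.11,0.07,0,0,-8.6,1],[0.0585,0.11,0.094,0,0,-8.6,1],[0.0585,0.11,0.094,0,0,-8.6,1],[0.0585,0.11,0.094,0,0,-8.6,1]]'
python3 - <<'E'
from h import *
go((536,-62,58.8,7.7));pre();e=np.array(read_state()['ee_pos']);print((e[:2]-C)@V)
E
```

```text
time_s: 43.05
ee_pos: [534.7, -59.8, 57.2]
tool_rot: [0.998, 0.068, -0.001, -0.001]
ft_force: [-0.0, 0.7, -1.8]
width: 46.8
now [534.7 -59.8  57.2] yaw 7.83 F [-0.   0.7 -1.8] w 46.8 t 43.0
(536, -62, 58.8, 7.7) -> [0.001, 0.0024, -0.0016] [-0.1, 0.13, 0.13]
foot front at -89.6 -> origin -135.6 ee s -134.5 lateral bracket 2.1 pin 0.1 raise by 2.8 or -2.9
1.9187608080007827
```

```bash
python3 -m jog '[[0.008,0.002,-0.0018,0,0,0.1,1],[0.018,0.002,-0.0018,0,0,0.1,1],[0.024,0.002,-0.0018,0,0,0.1,1],[0.028,0.002,-0.0018,0,0,0.1,1],[0.032,0.002,-0.0018,0,0,0.1,1],[0.036,0.002,-0.0018,0,0,0.1,1],[0.04,0.002,-0.0018,0,0,0.1,1],[0.044,0.002,-0.0018,0,0,0.1,1],[0.048,0.002,-0.0018,0,0,0.1,1],[0.048,0.002,-0.0018,0,0,0.1,1]]'
python3 -m jog '[[0.002,0,0,0,0,0,1],[0.004,0,0,0,0,0,1],[0.006,0,0,0,0,0,1],[0.007,0,0,0,0,0,1],[0.008,0,0,0,0,0,1],[0.008,0,0,0,0,0,1]]'
python3 -m jog '[[0.001,0,0,0,0,0,1],[0.002,0,0,0,0,0,1],[0.003,0,0,0,0,0,1]]'
python3 -c "
from h import *
go();e=np.array(read_state()['ee_pos']);print((e[:2]-C)@U,(e[:2]-C)@V)"
```

```text
time_s: 44.1
ee_pos: [584.3, -56.4, 59.8]
tool_rot: [0.998, 0.067, 0.0, -0.0]
ft_force: [-0.4, 0.7, -2.9]
width: 47.0
time_s: 44.7
ee_pos: [591.6, -55.5, 59.8]
tool_rot: [0.998, 0.067, 0.0, -0.0]
ft_force: [1.1, -0.2, -0.8]
width: 46.6
time_s: 45.0
ee_pos: [592.4, -55.5, 59.4]
tool_rot: [0.998, 0.067, -0.002, 0.0]
ft_force: [-7.6, -0.6, 2.6]
width: 46.8
now [592.4 -55.5  59.4] yaw 7.66 F [-7.6 -0.6  2.6] w 46.8 t 45.0
-77.9819112345922 -1.1416888327013044
```

Bracket 3 stops dead at the same depth, so it is blocked as well. It goes to the back row of the drawer.

```bash
python3 -m jog '[[-0.002,0,0,0,0,0,1],[-0.002,0,0,0,0,0,1],[-0.002,0,0,0,0,0,1],[-0.002,0,0,0,0,0,1]]'
python3 -m jog '[[-0.006,0,0,0,0,0,1],[-0.015,0,0,0,0,0,1],[-0.028,0,0,0,0,0,1],[-0.045,0,0,0,0,0,1],[-0.065,0,0,0,0,0,1],[-0.08,0,-0.02,0,0,0,1],[-0.09,0,-0.06,0,0,0,1],[-0.095,0,-0.1,0,0,0,1],[-0.095,0,-0.12,0,0,0,1],[-0.095,0,-0.12,0,0,0,1]]'
python3 - <<'E'
from h import *
fx=np.array([.7705,-.6374]);fy=np.array([.6374,.7705])
print((676*fx+54*fy).round(1));go((*(676*fx+54*fy).round(1),180,-39.6))
E
```

```text
time_s: 45.4
ee_pos: [592.4, -55.4, 59.7]
tool_rot: [0.998, 0.067, -0.0, -0.0]
ft_force: [-1.2, 0.7, -3.3]
width: 47.0
time_s: 46.4
ee_pos: [500.4, -68.5, 182.8]
tool_rot: [0.998, 0.067, 0.003, 0.002]
ft_force: [0.1, -0.5, -2.2]
width: 46.7
[ 555.3 -389.3]
now [500.4 -68.5 182.8] yaw 7.66 F [ 0.1 -0.5 -2.2] w 46.7 t 46.4
(np.float64(555.3), np.float64(-389.3), 180, -39.6) -> [0.0117, 0.3253, 0.0041] [0.07, -0.4, 47.25]
```

```bash
python3 -m jog '[[0.001,0.04,0,0,0,6,1],[0.003,0.083,0,0,0,12,1],[0.004,0.125,0,0,0,18,1],[0.006,0.167,0,0,0,25,1],[0.007,0.21,0,0,0,32,1],[0.009,0.25,0,0,0,39,1],[0.01,0.29,0,0,0,45,1],[0.012,0.325,0,0,0,47.2,1],[0.012,0.325,0,0,0,47.2,1],[0.012,0.325,0,0,0,47.2,1]]'
python3 -m jog '[[0,0,0,0,0,0,1],[0,0,0,0,0,0,1]]'
python3 -c "
from h import *
go((555.3,-389.3,5,-39.6))"
```

```text
time_s: 47.4
ee_pos: [552.2, -388.8, 177.1]
tool_rot: [0.941, -0.339, -0.002, -0.0]
ft_force: [-0.2, 0.4, -2.6]
width: 46.7
time_s: 47.6
ee_pos: [553.8, -386.5, 179.3]
tool_rot: [0.942, -0.337, -0.0, -0.0]
ft_force: [-0.5, 0.3, -2.8]
width: 47.4
now [ 553.8 -386.5  179.3] yaw -39.37 F [-0.5  0.3 -2.8] w 47.4 t 47.6
(555.3, -389.3, 5, -39.6) -> [0.0031, 0.0013, 0.1743] [-0.02, 0.06, 0.23]
```

```bash
python3 -m jog '[[0.002,0.001,0.04,0,0,0.2,1],[0.002,0.001,0.08,0,0,0.2,1],[0.002,0.001,0.12,0,0,0.2,1],[0.002,0.001,0.145,0,0,0.2,1],[0.002,0.001,0.16,0,0,0.2,1],[0.002,0.001,0.17,0,0,0.2,1],[0.002,0.001,0.1745,0,0,0.2,1],[0.002,0.001,0.1745,0,0,0.2,1]]'
python3 -m jog '[[0,0,0.001,0,0,0,0.2],[0,0,0.001,0,0,0,-0.3],[0,0,0.001,0,0,0,-0.3],[0,0,0.001,0,0,0,-0.3]]'
python3 -m jog '[[0,0,-0.04,0,0,0,-0.3],[0,0,-0.09,0,0,0,-0.3],[0,0,-0.14,0,0,0,-1],[0,0,-0.18,0,0,0,-1],[0,0,-0.2,0,0,0,-1],[0,0,-0.2,0,0,0,-1]]'
python3 - <<'E'
from h import *
near();o,p,P,ok=reds("top")
for r in o:
    if 50<r[4][4]<1000 and 350<r[0][0]<650: print(r[:4])
go((501,-48,210,-0.8))
E
```

```text
time_s: 48.4
ee_pos: [555.9, -391.1, 6.7]
tool_rot: [0.941, -0.34, 0.001, 0.0]
ft_force: [-0.0, 0.6, -2.3]
width: 47.1
time_s: 48.8
ee_pos: [555.0, -391.0, 5.0]
tool_rot: [0.94, -0.34, 0.001, 0.0]
ft_force: [0.1, 0.2, -0.9]
width: 59.1
time_s: 49.4
ee_pos: [557.1, -391.7, 209.3]
tool_rot: [0.94, -0.34, 0.004, 0.001]
ft_force: [0.4, -0.5, 0.3]
width: 87.2
([557.0, -392.0], [55.0, 93.0], -40.2, [28.0, 79.0], [252, 157, 43, 66, 2512])
([497.0, -342.0], [54.0, 53.0], 50.3, [26.0, 79.0], [253, 225, 40, 37, 1329])
([467.0, -394.0], [31.0, 201.0], -10.0, [68.0, 327.0], [329, 289, 31, 8, 186])
([554.0, -371.0], [80.0, 66.0], 49.9, [25.0, 85.0])
([501.0, -48.0], [52.0, 91.0], -0.9, [4.0, 60.0])
([482.0, -328.0], [54.0, 92.0], -39.2, [25.0, 82.0])
([419.0, -399.0], [54.0, 89.0], -39.7, [26.0, 82.0])
now [ 554.4 -390.8  204.4] yaw -39.73 F [-0.7 -0.3 -1.1] w 90.6 t 49.5
(501, -48, 210, -0.8) -> [-0.2602, -0.2295, -0.0059] [0.03, -0.03, -38.93]
```

Bracket 3 is down. Bracket 4 is next.

```bash
python3 -m jog '[[-0.03,-0.026,0,0,0,-5,-1],[-0.063,-0.056,0,0,0,-11,-1],[-0.096,-0.085,0,0,0,-17,-1],[-0.13,-0.115,0,0,0,-23,-1],[-0.163,-0.144,0,0,0,-29,-1],[-0.196,-0.173,0,0,0,-35,-1],[-0.23,-0.203,0,0,0,-38.9,-1],[-0.26,-0.23,0,0,0,-38.9,-1],[-0.26,-0.23,0,0,0,-38.9,-1],[-0.26,-0.23,0,0,0,-38.9,-1]]'
python3 -m jog '[[0,0,0,0,0,0,-1],[0,0,0,0,0,0,-1]]'
python3 - <<'E'
from h import *
near();go((503,-49,-19,-0.9))
E
```

```text
time_s: 50.5
ee_pos: [500.5, -46.9, 203.1]
tool_rot: [1.0, -0.006, -0.001, -0.0]
ft_force: [-0.3, -1.1, -0.6]
width: 92.2
time_s: 50.7
ee_pos: [501.4, -49.2, 203.6]
tool_rot: [1.0, -0.009, -0.001, -0.0]
ft_force: [0.1, 0.4, -0.3]
width: 91.6
([503.0, -49.0], [55.0, 91.0], -2.0, [5.0, 57.0], [252, 149, 42, 67, 2446])
now [501.4 -49.1 203.7] yaw -0.98 F [0.7 0.1 0.4] w 91.6 t 50.8
(503, -49, -19, -0.9) -> [0.0018, 0.0, 0.2227] [-0.02, 0.05, -0.08]
```

```bash
python3 -m jog '[[0.002,0,0.04,0,0,0.4,-1],[0.002,0,0.085,0,0,0.4,-1],[0.002,0,0.13,0,0,0.4,-1],[0.002,0,0.165,0,0,0.4,-1],[0.002,0,0.195,0,0,0.4,-1],[0.002,0,0.213,0,0,0.4,-1],[0.002,0,0.2225,0,0,0.4,-1],[0.002,0,0.2225,0,0,0.4,-1],[0.002,0,0.2225,0,0,0.4,-1]]' 22
python3 -m jog '[[0,0,0,0,0,0,0],[0,0,0,0,0,0,0.2],[0,0,0,0,0,0,0.4],[0,0,0,0,0,0,1],[0,0,0,0,0,0,1],[0,0,0,0,0,0,1]]' 22
python3 -c "
from h import *
go()"
python3 -m jog '[[0,0,-0.03,0,0,0,1],[0,0,-0.07,0,0,0,1],[0,0,-0.12,0,0,0,1],[0,0,-0.17,0,0,0,1],[0,0,-0.17,0,0,0,1],[0,0,-0.17,0,0,0,1]]'
python3 -c "
from h import *
go((536,-62,58.8,7.7))"
```

```text
time_s: 51.65
ee_pos: [504.3, -47.8, -17.7]
tool_rot: [1.0, -0.011, 0.0, -0.0]
ft_force: [0.2, -0.3, 0.4]
width: 91.9
time_s: 52.25
ee_pos: [503.6, -47.8, -18.2]
tool_rot: [1.0, -0.011, 0.0, 0.0]
ft_force: [0.7, -1.7, 1.4]
width: 48.7
now [503.6 -47.8 -18.2] yaw -1.23 F [ 0.7 -1.7  1.4] w 48.7 t 52.2
time_s: 52.85
ee_pos: [503.8, -48.2, 152.4]
tool_rot: [1.0, -0.011, 0.001, 0.001]
ft_force: [0.6, -0.1, -2.7]
width: 46.9
now [503.8 -48.2 152.4] yaw -1.26 F [ 0.6 -0.1 -2.7] w 46.9 t 52.9
(536, -62, 58.8, 7.7) -> [0.0323, 0.0129, 0.0936] [0.09, -0.08, -8.96]
```

```bash
python3 -m jog '[[0.015,0.006,0,0,0,-3,1],[0.03,0.012,0,0,0,-7,1],[0.032,0.013,0,0,0,-9,1],[0.032,0.013,0.03,0,0,-9,1],[0.032,0.013,0.07,0,0,-9,1],[0.032,0.013,0.093,0,0,-9,1],[0.032,0.013,0.093,0,0,-9,1],[0.032,0.013,0.093,0,0,-9,1]]'
python3 - <<'E'
from h import *
go((536,-62,58.8,7.7));pre();e=np.array(read_state()['ee_pos']);print((e[:2]-C)@V)
E
```

```text
time_s: 53.65
ee_pos: [533.8, -60.6, 57.4]
tool_rot: [0.998, 0.068, -0.002, -0.001]
ft_force: [1.0, 0.6, -2.1]
width: 46.9
now [533.8 -60.6  57.4] yaw 7.82 F [ 1.   0.6 -2.1] w 46.9 t 53.6
(536, -62, 58.8, 7.7) -> [0.002, 0.0017, -0.0014] [-0.1, 0.18, 0.12]
foot front at -90.4 -> origin -136.4 ee s -135.4 lateral bracket 1.3 pin 0.1 raise by 2.2 or -2.3
1.3521743232850463
```

```bash
python3 -m jog '[[0.009,0.0012,-0.0016,0,0,0.1,1],[0.018,0.0012,-0.0016,0,0,0.1,1],[0.024,0.0012,-0.0016,0,0,0.1,1],[0.028,0.0012,-0.0016,0,0,0.1,1],[0.032,0.0012,-0.0016,0,0,0.1,1],[0.036,0.0012,-0.0016,0,0,0.1,1],[0.04,0.0012,-0.0016,0,0,0.1,1],[0.044,0.0012,-0.0016,0,0,0.1,1],[0.049,0.0012,-0.0016,0,0,0.1,1],[0.049,0.0012,-0.0016,0,0,0.1,1]]'
python3 -m jog '[[0.002,0,0,0,0,0,1],[0.004,0,0,0,0,0,1],[0.006,0,0,0,0,0,1],[0.007,0,0,0,0,0,1],[0.008,0,0,0,0,0,1],[0.008,0,0,0,0,0,1]]'
python3 -m jog '[[0.001,0,0,0,0,0,1],[0.002,0,0,0,0,0,1],[0.003,0,0,0,0,0,1]]'
python3 -c "
from h import *
go();e=np.array(read_state()['ee_pos']);print((e[:2]-C)@U,(e[:2]-C)@V)"
```

```text
time_s: 54.7
ee_pos: [584.9, -55.6, 60.5]
tool_rot: [0.998, 0.067, 0.0, -0.0]
ft_force: [0.4, 0.7, -2.8]
width: 46.7
time_s: 55.3
ee_pos: [592.0, -54.7, 60.4]
tool_rot: [0.998, 0.067, 0.0, -0.0]
ft_force: [-0.4, -0.3, -3.2]
width: 46.5
time_s: 55.6
ee_pos: [595.0, -54.3, 60.4]
tool_rot: [0.998, 0.067, 0.0, 0.0]
ft_force: [-0.3, 0.2, -3.5]
width: 46.8
now [595.  -54.3  60.4] yaw 7.68 F [-0.3  0.2 -3.5] w 46.8 t 55.6
-75.2412763972371 -0.36901216613335114
```

Bracket 4 passes 80 mm with no resistance, which also confirms the other three stops. I carry on gently towards the collar.

```bash
python3 -m jog '[[0.004,0,0.0006,0,0,0,1],[0.008,0,0.0006,0,0,0,1],[0.012,0,0.0006,0,0,0,1],[0.016,0,0.0006,0,0,0,1],[0.02,0,0.0006,0,0,0,1],[0.02,0,0.0006,0,0,0,1]]'
python3 -m jog '[[0.004,0,0,0,0,0,1],[0.008,0,0,0,0,0,1],[0.012,0,0,0,0,0,1],[0.016,0,0,0,0,0,1],[0.018,0,0,0,0,0,1],[0.018,0,0,0,0,0,1]]'
python3 -m jog '[[0.001,0,0,0,0,0,1],[0.002,0,0,0,0,0,1],[0.003,0,0,0,0,0,1],[0.004,0,0,0,0,0,1],[0.004,0,0,0,0,0,1]]'
python3 -c "
from h import *
go();e=np.array(read_state()['ee_pos']);print((e[:2]-C)@U,(e[:2]-C)@V)"
```

```text
time_s: 56.2
ee_pos: [615.5, -51.4, 59.8]
tool_rot: [0.998, 0.067, 0.0, -0.0]
ft_force: [0.2, -0.2, -2.5]
width: 47.0
time_s: 56.8
ee_pos: [632.9, -49.1, 59.7]
tool_rot: [0.998, 0.067, 0.0, -0.0]
ft_force: [0.6, -0.2, -2.7]
width: 47.1
time_s: 57.3
ee_pos: [636.7, -48.7, 59.8]
tool_rot: [0.998, 0.067, 0.0, -0.0]
ft_force: [0.1, -0.4, -1.9]
width: 46.8
now [636.7 -48.7  59.8] yaw 7.67 F [ 0.1 -0.4 -1.9] w 46.8 t 57.3
-33.16784508246706 -0.3755958463099695
```

```bash
python3 -m jog '[[0.001,0,0,0,0,0,1],[0.002,0,0,0,0,0,1],[0.002,0,0,0,0,0,1]]'
python3 -m jog '[[0.0005,0,0,0,0,0,1],[0.001,0,0,0,0,0,1],[0.001,0,0,0,0,0,1]]'
python3 -m jog '[[0.0005,0,0,0,0,0,1],[0.001,0,0,0,0,0,1],[0.001,0,0,0,0,0,1]]'
```

```text
time_s: 57.6
ee_pos: [638.7, -48.5, 59.8]
tool_rot: [0.998, 0.067, 0.0, -0.0]
ft_force: [-0.4, -0.7, -3.0]
width: 47.0
time_s: 57.9
ee_pos: [639.6, -48.3, 59.8]
tool_rot: [0.998, 0.067, 0.0, -0.0]
ft_force: [0.6, -0.7, -2.2]
width: 46.6
time_s: 58.2
ee_pos: [640.6, -48.2, 59.8]
tool_rot: [0.998, 0.067, 0.0, -0.0]
ft_force: [-0.3, -0.4, -3.5]
width: 46.9
```

```bash
python3 -m jog '[[0.0005,0,0,0,0,0,1],[0.001,0,0,0,0,0,1],[0.001,0,0,0,0,0,1]]'
python3 -m jog '[[0.0005,0,0,0,0,0,1],[0.001,0,0,0,0,0,1],[0.001,0,0,0,0,0,1]]'
```

```text
time_s: 58.5
ee_pos: [641.6, -48.1, 59.8]
tool_rot: [0.998, 0.067, 0.0, -0.0]
ft_force: [-0.7, 1.1, -2.5]
width: 47.2
time_s: 58.8
ee_pos: [641.6, -48.0, 59.6]
tool_rot: [0.998, 0.067, -0.001, 0.0]
ft_force: [-3.9, -0.4, -0.1]
width: 46.5
```

Bracket 4 touches the collar at 4 N, so it fits. I withdraw it and locate the tray.

```bash
python3 -m jog '[[-0.003,0,0,0,0,0,1],[-0.01,0,0,0,0,0,1],[-0.02,0,0,0,0,0,1],[-0.03,0,0,0,0,0,1],[-0.04,0,0,0,0,0,1],[-0.05,0,0,0,0,0,1],[-0.06,0,0,0,0,0,1],[-0.07,0,0,0,0,0,1],[-0.08,0,0,0,0,0,1],[-0.09,0,0,0,0,0,1]]'
python3 -m jog '[[-0.01,0,0,0,0,0,1],[-0.02,0,0,0,0,0,1],[-0.025,0,-0.03,0,0,0,1],[-0.025,0,-0.07,0,0,0,1],[-0.025,0,-0.11,0,0,0,1],[-0.025,0,-0.12,0,0,0,1],[-0.025,0,-0.12,0,0,0,1]]'
python3 - <<'E'
from h import *
p=cv2.imread("pics/top0.png");P=np.load("top0.npy");h=cv2.cvtColor(p,cv2.COLOR_BGR2GRAY)
m=(h<60);m[:, :60]=0;m[:165]=0;m[275:]=0;m[:,200:]=0
n,l,st,_=cv2.connectedComponentsWithStats(m.astype(np.uint8));i=1+st[1:,4].argmax();print(st[i])
Q=P[l==i];Q=Q[abs(Q[:,2]-5)<6];r=cv2.minAreaRect(Q[:,:2].astype(np.float32));print(r,np.median(Q[:,2]))
Q=P[165:275,60:200].reshape(-1,3);Q=Q[(Q[:,2]>38)&(Q[:,2]<52)];Q=Q[np.linalg.norm(Q[:,:2]-r[0],axis=1)<190];print(len(Q),cv2.minAreaRect(Q[:,:2].astype(np.float32)))
go((*r[0],160,0))
E
```

```text
time_s: 59.8
ee_pos: [552.5, -60.1, 59.8]
tool_rot: [0.998, 0.067, 0.0, 0.0]
ft_force: [-0.1, -0.6, -3.0]
width: 46.7
time_s: 60.5
ee_pos: [529.5, -63.6, 181.2]
tool_rot: [0.998, 0.067, 0.002, 0.001]
ft_force: [-0.4, -0.4, -4.0]
width: 47.1
[  72  175  117   87 4015]
((577.0496826171875, 341.2210998535156), (123.99182891845703, 320.5009460449219), 28.160179138183594) 5.901908998751878
746 ((528.9771728515625, 312.53155517578125), (253.1220245361328, 341.25042724609375), 28.22260856628418)
now [529.5 -63.6 181.2] yaw 7.65 F [-0.4 -0.4 -4. ] w 47.1 t 60.5
(577.0496826171875, 341.2210998535156, 160, 0) -> [0.1009, -0.395, 0.0207] [0.11, -0.19, 7.65]
```

```bash
python3 -m jog '[[0.011,-0.043,0,0,0,-2,1],[0.022,-0.087,0,0,0,-5,1],[0.033,-0.13,0,0,0,-8,1],[0.045,-0.175,0,0,0,-11,1],[0.056,-0.22,0,0,0,-14,1],[0.067,-0.265,0,0,0,-17,1],[0.079,-0.31,0,0,0,-20,1],[0.09,-0.352,0,0,0,-20.5,1],[0.1,-0.39,0.01,0,0,-20.5,1],[0.1,-0.395,0.02,0,0,-20.5,1]]'
python3 -m jog '[[0,0,0,0,0,0,1],[0,0,0,0,0,0,1],[0,0,0,0,0,0,1]]'
python3 - <<'E'
from h import *
p,P,ok=cloud("wrist");cv2.imwrite("pics/w8.png",p)
g=cv2.cvtColor(p,cv2.COLOR_BGR2GRAY)
e=np.array(read_state()['ee_pos'])
m=ok&(g<70)&(abs(P[...,2]-6)<5);m[240:]=0
Q=P[m];Q=Q[np.linalg.norm(Q[:,:2]-[577,341],axis=1)<185];print(len(Q),cv2.minAreaRect(Q[:,:2].astype(np.float32)))
go((577,342,-11,28.2))
E
```

```text
time_s: 61.5
ee_pos: [571.3, 348.3, 157.0]
tool_rot: [0.969, 0.247, -0.001, -0.002]
ft_force: [-1.3, 0.7, -2.9]
width: 46.9
time_s: 61.8
ee_pos: [575.6, 339.1, 159.1]
tool_rot: [0.97, 0.242, -0.0, 0.001]
ft_force: [0.0, -0.7, -2.5]
width: 47.0
20240 ((632.8568115234375, 362.9180908203125), (250.21548461914062, 328.9126892089844), 28.268274307250977)
now [575.8 339.3 159.7] yaw 28.02 F [ 0.1  0.4 -2.4] w 47.1 t 61.9
(577, 342, -11, 28.2) -> [0.0023, -0.002, 0.1707] [0.07, 0.01, -0.18]
```

View pics/w8.png

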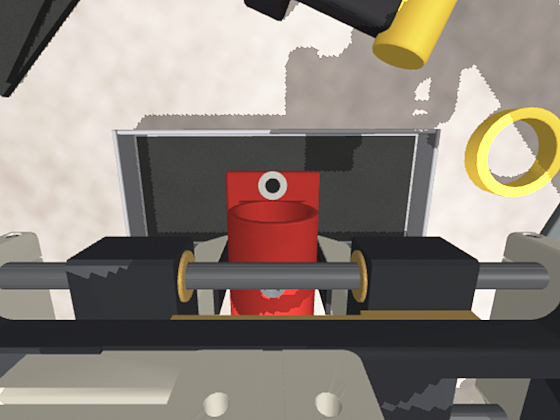

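The bracket is centred over the tray, with the far rim at row 131 and the side walls at columns 115 and 438. I lower it and release.

```bash
python3 -m jog '[[0,0,0.04,0,0,0,1],[0,0,0.08,0,0,0,1],[0,0,0.12,0,0,0,1],[0,0,0.145,0,0,0,1],[0,0,0.16,0,0,0,1],[0,0,0.168,0,0,0,1],[0,0,0.171,0,0,0,1],[0,0,0.171,0,0,0,1]]'
python3 -m jog '[[0,0,0,0,0,0,0.2],[0,0,0,0,0,0,-0.3],[0,0,0,0,0,0,-0.3],[0,0,0,0,0,0,-0.3]]'
python3 -m jog '[[0,0,-0.04,0,0,0,-0.3],[0,0,-0.09,0,0,0,-0.3],[0,0,-0.14,0,0,0,0],[0,0,-0.18,0,0,0,0.5],[0,0,-0.2,0,0,0,0.5],[0,0,-0.2,0,0,0,0.5]]'
python3 - <<'E'
from h import *
near()
fx=np.array([.7705,-.6374]);fy=np.array([.6374,.7705])
a=425*fx+6*fy;print(a.round(1));go((*a.round(1),190,-39.6))
E
```

```text
time_s: 62.65
ee_pos: [575.7, 341.9, -10.1]
tool_rot: [0.97, 0.243, 0.001, -0.0]
ft_force: [0.3, 0.5, -2.4]
width: 46.6
time_s: 63.05
ee_pos: [575.4, 342.0, -10.3]
tool_rot: [0.97, 0.243, 0.001, -0.0]
ft_force: [0.1, -0.3, -0.5]
width: 58.8
time_s: 63.65
ee_pos: [576.6, 343.5, 193.5]
tool_rot: [0.97, 0.243, 0.004, -0.001]
ft_force: [0.1, -0.1, -0.5]
width: 32.1
([575.0, 342.0], [93.0, 57.0], 28.3, [5.0, 62.0], [251, 153, 45, 70, 2744])
[ 331.3 -266.3]
now [575.7 342.3 190.8] yaw 28.17 F [-0.3 -0.4 -0.1] w 28.4 t 63.7
(np.float64(331.3), np.float64(-266.3), 190, -39.6) -> [-0.5028, 0.4211, -0.001] [-0.11, -0.2, 67.77]
```

Bracket 4 sits on the tray floor. Now I shut the drawer by pushing the handle with closed fingers.

```bash
python3 -m jog '[[-0.033,0.028,0,0,0,4,1],[-0.069,0.058,0,0,0,9,1],[-0.105,0.088,0,0,0,14,1],[-0.141,0.118,0,0,0,19,1],[-0.177,0.148,0,0,0,24,1],[-0.213,0.178,0,0,0,29,1],[-0.249,0.208,0,0,0,34,1],[-0.285,0.238,0,0,0,39,1],[-0.321,0.268,0,0,0,44,1],[-0.357,0.299,0,0,0,49,1]]'
python3 -c "
from h import *
go((331,-266,190,-39.6))"
```

```text
time_s: 64.7
ee_pos: [399.1, -92.3, 187.7]
tool_rot: [0.983, -0.183, -0.001, -0.0]
ft_force: [0.9, -0.1, -0.4]
width: 0.4
now [399.1 -92.3 187.7] yaw -21.07 F [ 0.9 -0.1 -0.4] w 0.4 t 64.7
(331, -266, 190, -39.6) -> [-0.0011, 0.1866, -0.0022] [0.03, 0.09, 18.53]
```

```bash
python3 -m jog '[[0,0.04,0,0,0,4,1],[0,0.08,0,0,0,9,1],[0,0.12,0,0,0,14,1],[0,0.155,0,0,0,18.5,1],[0,0.18,0,0,0,18.5,1],[0,0.187,0,0,0,18.5,1],[0,0.187,0,0,0,18.5,1],[0,0.187,0,0,0,18.5,1]]'
python3 -c "
from h import *
go((331,-266,30,-39.6));e=np.array(read_state()['ee_pos']);print(e[0]*.7705-e[1]*.6374,e[0]*.6374+e[1]*.7705)
print(reds('top')[0])"
```

```text
time_s: 65.5
ee_pos: [335.0, -263.9, 188.2]
tool_rot: [0.942, -0.336, -0.001, -0.001]
ft_force: [-0.2, 0.3, 0.3]
width: 0.5
now [ 335.  -263.9  188.2] yaw -39.24 F [-0.2  0.3  0.3] w 0.5 t 65.5
(331, -266, 30, -39.6) -> [-0.0015, 0.0043, 0.1582] [-0.04, 0.08, 0.36]
426.30820484234386 10.188817328449886
[([935.0, 406.0], [182.0, 47.0], 78.6, [23.0, 77.0], [71, 77, 66, 28, 730]), ([1075.0, -230.0], [1064.0, 363.0], 88.7, [20.0, 115.0], [141, 77, 361, 30, 5442]), ([574.0, 347.0], [98.0, 66.0], 28.4, [4.0, 65.0], [112, 200, 32, 37, 660]), ([554.0, -388.0], [53.0, 91.0], -39.8, [26.0, 82.0], [368, 203, 33, 35, 541]), ([480.0, -328.0], [55.0, 89.0], -39.6, [26.0, 82.0], [347, 229, 33, 36, 540]), ([418.0, -399.0], [54.0, 89.0], -40.1, [25.0, 82.0], [373, 251, 34, 36, 575]), ([152.0, -649.0], [316.0, 353.0], -12.7, [33.0, 174.0], [417, 291, 128, 129, 12656]), ([127.0, 348.0], [168.0, 45.0], 5.4, [63.0, 105.0], [107, 353, 19, 67, 920]), ([124.0, 391.0], [165.0, 32.0], 5.7, [65.0, 105.0], [89, 356, 17, 64, 854])]
```

```bash
python3 -m jog '[[-0.001,0.003,0.05,0,0,0.3,1],[-0.001,0.003,0.1,0,0,0.3,1],[-0.001,0.003,0.145,0,0,0.3,1],[-0.001,0.003,0.158,0,0,0.3,1],[-0.001,0.003,0.158,0,0,0.3,1]]'
python3 -m jog '[[0.01,0,0,0,0,0,1],[0.016,0,0,0,0,0,1],[0.022,0,0,0,0,0,1],[0.034,0,0,0,0,0,1],[0.048,0,0,0,0,0,1],[0.062,0,0,0,0,0,1],[0.077,0,0,0,0,0,1],[0.092,0,0,0,0,0,1],[0.107,0,0,0,0,0,1],[0.122,0,0,0,0,0,1]]'
python3 -m jog '[[0.015,0,0,0,0,0,1],[0.03,0,0,0,0,0,1],[0.045,0,0,0,0,0,1],[0.06,0,0,0,0,0,1],[0.072,0,0,0,0,0,1],[0.082,0,0,0,0,0,1],[0.09,0,0,0,0,0,1],[0.096,0,0,0,0,0,1],[0.1,0,0,0,0,0,1],[0.1,0,0,0,0,0,1]]'
python3 -c "
from h import *
go();e=np.array(read_state()['ee_pos']);print(e[0]*.7705-e[1]*.6374,e[0]*.6374+e[1]*.7705)"
```

```text
time_s: 66.05
ee_pos: [331.7, -264.8, 29.7]
tool_rot: [0.941, -0.338, -0.002, -0.001]
ft_force: [-0.2, 0.7, -0.5]
width: 0.5
time_s: 67.05
ee_pos: [427.1, -346.1, 31.3]
tool_rot: [0.941, -0.339, 0.0, 0.0]
ft_force: [-0.8, 0.9, 2.2]
width: 0.6
time_s: 68.05
ee_pos: [503.6, -409.1, 30.8]
tool_rot: [0.941, -0.339, 0.0, 0.0]
ft_force: [0.3, -0.6, -0.7]
width: 0.4
now [ 503.6 -409.1   30.8] yaw -39.64 F [ 0.3 -0.6 -0.7] w 0.4 t 68.0
648.7887221062437 5.822573882408108
```

```bash
python3 -m jog '[[0.003,0,0,0,0,0,1],[0.006,0,0,0,0,0,1],[0.009,0,0,0,0,0,1],[0.011,0,0,0,0,0,1],[0.011,0,0,0,0,0,1]]'
python3 -m jog '[[0.001,0,0,0,0,0,1],[0.002,0,0,0,0,0,1],[0.003,0,0,0,0,0,1]]'
python3 -m jog '[[0.001,0,0,0,0,0,1],[0.002,0,0,0,0,0,1],[0.003,0,0,0,0,0,1]]'
python3 -m jog '[[0.001,0,0,0,0,0,1],[0.002,0,0,0,0,0,1],[0.002,0,0,0,0,0,1]]'
```

```text
time_s: 68.55
ee_pos: [511.2, -415.3, 30.6]
tool_rot: [0.941, -0.339, -0.001, -0.0]
ft_force: [-2.7, 2.7, 1.6]
width: 0.6
time_s: 68.85
ee_pos: [511.2, -415.3, 30.5]
tool_rot: [0.941, -0.339, -0.003, -0.001]
ft_force: [-10.7, 7.5, 11.1]
width: 0.8
time_s: 69.15
ee_pos: [511.1, -415.2, 30.5]
tool_rot: [0.941, -0.339, -0.006, -0.001]
ft_force: [-17.3, 13.5, 17.7]
width: 0.6
time_s: 69.45
ee_pos: [510.9, -415.2, 30.5]
tool_rot: [0.941, -0.339, -0.008, -0.001]
ft_force: [-20.1, 15.6, 21.3]
width: 0.4
```

```bash
python3 -m jog '[[-0.006,0,0,0,0,0,1],[-0.015,0,0,0,0,0,1],[-0.05,0,0,0,0,0,1],[-0.09,0,-0.01,0,0,0,1],[-0.1,0,-0.05,0,0,0,1],[-0.1,0,-0.1,0,0,0,1],[-0.07,0,-0.15,0,0,0,1],[-0.04,0,-0.2,0,0,0,1],[-0.02,0,-0.22,0,0,0,1],[-0.02,0,-0.22,0,0,0,1]]'
python3 - <<'E'
from h import *
go()
fx=np.array([.7705,-.6374]);fy=np.array([.6374,.7705])
p,P,ok=cloud("wrist");s,_=read_camera("side");t,_,_=cloud("top")
cv2.imwrite("pics/end.png",np.vstack([np.hstack([p[:240],cv2.resize(s[40:170,230:400],(240,240))]),np.hstack([cv2.resize(t,(400,300)),cv2.resize(s,(400,300))])]))
Q=P[ok];q=np.c_[Q[:,:2]@fx,Q[:,:2]@fy,Q[:,2]]
k=q[(q[:,2]>112)&(q[:,2]<118)&(abs(q[:,1])<80)&(q[:,0]>600)];print("cab edge",np.percentile(k[:,0],[0.5,2]))
k=q[(q[:,2]>96)&(q[:,2]<106)&(abs(q[:,1])<80)&(q[:,0]>600)];print("front",np.percentile(k[:,0],[2,50,98]))
k=q[(q[:,2]>74)&(q[:,2]<86)&(abs(q[:,1])<45)&(q[:,0]>620)&(q[:,0]<695)];print("bar",np.percentile(k[:,0],[2,50,98]))
E
```

```text
time_s: 70.45
ee_pos: [508.0, -412.4, 257.3]
tool_rot: [0.94, -0.34, 0.007, 0.002]
ft_force: [1.6, -0.0, -0.7]
width: 0.5
now [ 508.  -412.4  257.3] yaw -39.72 F [ 1.6 -0.  -0.7] w 0.5 t 70.5
cab edge [725.70929026 727.89671624]
front [709.89360161 716.88550962 723.77577459]
bar [670.25491554 675.69815058 692.18620198]
```

View pics/end.png

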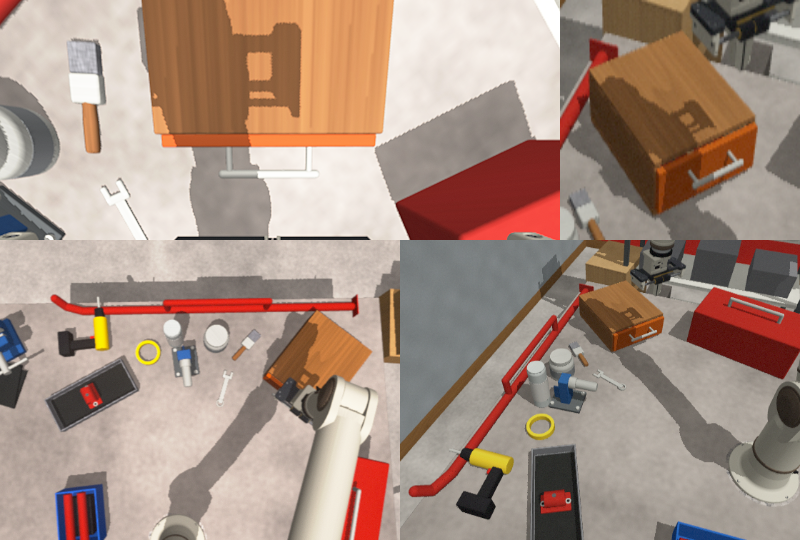

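The picture shows the drawer front flush against the cabinet, with the light gap gone. Bracket 4 is in the tray and the bystanders are in place. The robot is touching nothing, so I hand in.

```bash
python3 -c "
from cell import *
print(finish_job())"
```

```text
the job is handed in; nothing more can be done
None
```

I tried all four brackets on the gauge from left to right and handed the job in at about 71 s. The hand-in gives no verdict.

- **Blocked:** Brackets 1, 2 and 3 stopped dead about 78 mm from the collar, at roughly 8–14 N along the pin. They are in the drawer.
- **Fits:** Bracket 4 slid freely to the collar, touching it at about 4 N. It is on the tray floor.

**Last checks:**
- The top view just before shutting showed all three blocked brackets in the drawer.
- The drawer stopped dead when pushed, at about 33 N at the wrist. Its front then looked flush with the cabinet, with no gap. The measured handle position came out 2–4 mm short of my estimate for shut, which is within the measuring error.
- The bystanders look unmoved in the final pictures, and the gripper was clear of everything.

**What went wrong or disagreed:**
- My first tries at the drawer missed. The real fingertips are about 35 mm short of the reported TCP, and I allowed for that in every grasp afterwards.
- Bracket 4 was knocked a few centimetres aside while I was working on bracket 2, so I located it again before picking it up.
- The network's point for the drawer handle was about 30 mm off and it found no brackets, so I used my own depth measurements there.

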